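# Clamp a resin rock mount in the sample holder

### The arm

A 6-joint arm with a two-finger parallel gripper is mounted at the origin on a cart in front of the work surface, level with it; the furniture and walls round the work are solid. World frame = base frame: x ahead of the robot, y to its left, z up, the work surface at z = 0. Lengths are in m, angles in rad, forces in N, time in s.
With the tool pointing down it reaches from about 0.25 to 0.775 m from the base axis. Payload 8.9 kg.
Tool frame: the origin (TCP) lies midway between the tips of the shut fingers; the grasp point (between the pads) lies 19 mm behind it; z points along the fingers, y is the line along which they close (so a half turn about z gives the same grasp; the last joint's range is limited). The gripper opens to 85 mm and grips with 20 to 120 N. Pads are 22 mm wide; open, the fingers measure 114 mm over their backs; the gripper's body (76 mm by 85 mm) begins 54 mm behind the grasp point. The pads swing forward as they close: fully open they stand 13 mm farther back than shut.
Start: joints at [-1.331, 0.291, -0.153, 1.127, 0, 1.431], TCP at [0.194, -0.488, 0.211] pointing down, gripper open.
Joint ranges: [-2.52, 2.52], [-0.91, 1.74], [-1.3, 1.37], [-1.96, 2.02], [-1.52, 1.47], [-3.14, 3.14]. Speed limits (rad/s): [2.22, 2.22, 2.79, 3.14, 3.14, 3.14].

### API

Orientations are given as a 3x3 rotation matrix whose columns are the frame's x, y, z axes.
In Python, from bench import arm gives the robot as it stands.
- The arm moves only by the tool hand_motion, called after ">>>" by a JSON object that holds its "op" and its "data", one argument or row to a line. Schema: {"type":"object","properties":{"deltas":{"type":"array","items":{"type":"object","properties":{"jaw":{"type":"number"},"trans":{"type":"array","items":{"type":"number"},"minItems":3,"maxItems":3},"twist":{"type":"number"}},"additionalProperties":false,"required":["jaw"]},"minItems":1,"maxItems":20},"only":{"type":"string"},"quiet":{"type":"boolean"},"lines":{"type":"string"}},"required":["deltas"],"additionalProperties":false}. deltas is a list of rows, 1 to 20 of them, each an object with the fields jaw (the finger opening in m), trans (a list: dx, dy, dz in units of 20 mm), twist (a turn about the tool's z in rad); a field left out counts as zero (the opening has to be given); each row shifts and turns the commanded pose from where the row before left it, along the tool's axes as they then stand; what a row does not reach is not made up. A row lasts 1/12 s, in which the tool goes at most 0.0417 m and 0.125 rad, less where a joint would pass 70% of its speed; a pose out of reach is approached as far as the arm can. The fingers move at their own pace and stop on an object; the grip force is fixed at half the most. Time passes only in rows, so rows that do not move let the fingers close. The tool returns the time, the measured TCP pose, the force, the opening and the grip force at its end. only (a regular expression) keeps the lines of the reply that match it, lines (a string "A,B") keeps lines A to B, and quiet returns only ok. Input that does not fit is refused with a message, and nothing moves.
- arm.read_state(): the state, without advancing time (a new reading comes with each control period).
- arm.read_camera(name): name is "scene" or "top" or "wrist"; returns (picture, depth): 420x560x3 uint8, red, green, blue; 420x560 float32, m along the optical axis (not along the pixel's ray), 0 where there is no reading.
- arm.get_calibration(name): a dict with "fx", "fy", "cx", "cy" (pixels), "k1" (the pictures are not rectified: a ray, as slopes to the right and down, at radius r is drawn at 1 + k1 r^2 times it, then the intrinsics apply), "T" (4x4, takes a point from camera to world coordinates). Camera axes: x right, y down, z forward; pixel columns grow to the right and rows downward; lengths in m; the calibration is good to about 2 mm. A picture is of the moment at which its call begins: read the wrist's pose just before it. get_calibration takes no time and is no camera call; for the wrist camera it gives the pose at the moment of the call.
- arm.hand_in(): hands the job in; it is judged then, once.
The state is a dict: "t": time; "q": joint angles; "qvel": joint speeds; "tau": joint torques, N m; "ee_pos": TCP position; "ee_rot": TCP orientation; "force": force on the tool from outside, world axes, zero at the start; "torque": the same for the moment, N m; "width": finger opening in m; "grasp_force": force on a finger pad.
Only numpy, scipy, OpenCV 4.12 (cv2) and the standard library are available. Lean on these libraries where they do the work, as an engineer would, in place of code of your own. Each camera call takes 0.05 s, during which the arm holds its last target. There are 200 camera calls.

### The job

Set the resin puck that fits the round pocket of the sample holder flat into the pocket and let go of it. Then hook the crossbar of the wire loop over the keeper and push the lever over past centre, all the way down, so that the jaw clamps the puck. Leave the other puck, the rock, the dish and the bottle where they are.

Things in the scene. Friction and masses are not known exactly. Their poses are not given: they have to be found in the camera images.
- holder: Fixed sample holder: grey base plate 185 x 84 mm, 10 mm thick. Origin: centre of its underside. x runs along it from the lever end to the pocket end, z is up. On its middle plane y = 0 stand the lever (x = -62 mm), the keeper (about -11 mm) and the round pocket (+52 mm). Its x points to the right of the robot (world -y), up to 35 degrees turned.
- pocket (a point): Centre of the round pocket's floor, 14 mm above the desk; axes as the holder's. Two aluminium half-rings of radius 21 mm, 12 mm deep, top chamfered 2 mm: the one nearer the keeper (54 mm wide in y) is fixed, the other (72 mm) on the jaw. With the jaw open the 40 mm puck has 1 mm play each way in y, 2 mm in x; clamped, it ends 2 mm towards the keeper.
- puck_40: Round grey resin puck with a rock slice in its top, 40 mm diameter, 24 mm high, about 60 g: the one that fits the pocket. Origin: centre of its underside. Seated, its upper 12 mm stand above the half-rings. It starts upright on the desk, right of the holder (-y).
- puck_30: A like puck, 30 mm diameter, 24 mm high: too small for the pocket, bystander. Origin: centre of its underside. The two pucks may stand in either's place.
- jaw (a joint): Travel of the sliding jaw (m), which carries the keeper: 0 open, held there by a spring (1.5 N at 0, 3 N at 0.006); grows as it is drawn towards the lever, about 0.006 when it clamps the 40 mm puck, stop at 0.009 (empty). Only the latch can hold it closed.
- pivot (a point): Pivot of the lever, 29 mm above the desk; axes as the holder's. The lever turns about the y axis.
- lever (a joint): Lever angle (rad), 0 to 1.955. At 0 it stands nearly upright, 80 degrees above the holder's +x (leaning to the keeper); grows as the tip swings over, away from the keeper (to -x); at 1.955 it is fully closed, 12 degrees below level, pointing to -x. Centre at about 1.70. Friction holds it where it is left. Hooked, it closes with up to about 10 N at the tip.
- lever_tip (a point): Tip of the lever, 62 mm from its pivot. The lever is a flat steel strap, 12 mm wide (holder y) and 4 mm thick; its broad face towards the keeper is pushed to close it, and looks up when the lever is down.
- loop (a joint): Angle of the wire loop against the lever (rad), grows as the loop rises; the loop's angle above the holder's +x is 0.698 + lever + loop. The loop turns on a pin through the lever, 20 mm from the lever's pivot towards its tip. Light friction holds it where it is left.
- crossbar (a point): Middle of the crossbar at the free end of the loop, 66 mm from the loop's pin. 5 mm thick, along holder y; outside the two wires (22 mm over both) it ends in two 10 mm balls, 40 mm over both, to be pinched together; it turns between the fingers. Lever and loop together let it move freely in the holder's plane y = 0.
- seat (a point): Where the crossbar's middle lies when hooked, 27 mm above the desk, in the corner behind the keeper; axes as the holder's; it rides with the keeper. The crossbar goes over the keeper, down at 6 mm to the +x side of this point, then back to -x. Within 25 mm of it in x, beside the keeper (y beyond 7 mm), nothing is higher than 15 mm above the desk.
- keeper: Steel plate 12 mm wide and 3 mm thick, on a foot, on the -x side of the seat; it leans 15 degrees over to +x, its top 36 mm above the desk and 0.5 mm short of the seat in x. It gives up to 6 mm on a stiff spring as the lever closes. This entry's origin is that of the holder, moving with the keeper.
- rock: Grey hand sample of rock, 48 x 62 x 34 mm, at the back, right of the holder; bystander. Origin under its centre.
- dish: Clear shallow dish, 63 mm diameter, 13 mm high, left of the holder; bystander. Origin under its centre.
- bottle: Small white dropper bottle, 29 mm diameter, 66 mm high, in front of the holder; bystander. Origin under its centre.

How it is judged:
On the way, in this order (a step that is already met when the one before it is completed fails the run):
1. the 40 mm puck sits flat in the pocket, let go, with the jaw still open (horizontal distance between puck_40 and pocket below 0.005 m and z of puck_40 in the frame of pocket between -0.003 and 0.003 m and angle between puck_40's own z axis and vertical below 0.08 rad and contact force between puck_40 and the fingers below 0.1 N and value of joint jaw below 0.002 m), for 0.2 s.
2. the loop's crossbar is behind the keeper with the lever not yet closed (x of crossbar in the frame of seat between -0.004 and 0.012 m and z of crossbar in the frame of seat between -0.006 and 0.007 m and value of joint lever below 1.3 rad), for 0.2 s.
At the end, for the whole second after the job is handed in: The 40 mm puck stands flat in the pocket (underside within 3 mm of the floor, within 5 mm of the pocket's centre, tilt under 0.08 rad) and at rest; the crossbar is behind the keeper within 7 mm of its seat; the lever is down past 1.87 rad; the jaw is closed on the puck (4.5 to 7.5 mm) (horizontal distance between puck_40 and pocket below 0.005 m and z of puck_40 in the frame of pocket between -0.003 and 0.003 m and angle between puck_40's own z axis and vertical below 0.08 rad and distance between crossbar and seat below 0.007 m and value of joint lever above 1.87 rad and value of joint jaw between 0.0045 and 0.0075 m and linear speed of puck_40 below 0.02 m/s); the robot touches nothing.
It fails at once if the small puck is moved by more than 30 mm (distance of puck_30 from where it was at the start of the episode above 0.03 m).
It fails at once if the rock is moved by more than 30 mm (distance of rock from where it was at the start of the episode above 0.03 m).
It fails at once if the dish is moved by more than 30 mm (distance of dish from where it was at the start of the episode above 0.03 m).
It fails at once if the bottle is moved by more than 30 mm (distance of bottle from where it was at the start of the episode above 0.03 m).
It also fails if it takes over 48 s, if anything falls off the work surface, if the arm or the gripper's body presses on something with over 40 N, if the wrist force passes 120 N, or if a joint passes its speed limit or range.

## Working session

There is one attempt and no reset: what is moved stays moved. The work goes in short steps, Python scripts to look and compute and a tool call to move; the robot and the scene stay as the last step left them, time stands still between calls to the robot, and variables do not carry over. Pictures are saved under pics/ and viewed, at most 10 in all, crops included, and the job is handed in when it is done.

```bash
ls; mkdir -p pics; python3 - <<'E'
from bench import arm
import cv2,numpy as np
for n in("scene","top"):
    p,d=arm.read_camera(n); cv2.imwrite(f"pics/{n}0.png",p[:,:,::-1]); np.savez(f"pics/{n}0.npz",p=p,d=d)
    c=arm.get_calibration(n); print(n,{k:(np.round(v,4).tolist()) for k,v in c.items()})
s=arm.read_state(); print(s['t'],s['ee_pos'],np.round(s['ee_rot'],3).tolist(),s['width'])
E
```

```text
bench.py
pics
scene {'fx': 449.9324, 'fy': 449.9324, 'cx': 284.4203, 'cy': 212.3149, 'k1': -0.0367, 'T': [[-0.7623, -0.5013, 0.4094, 0.1731], [-0.6471, 0.5773, -0.4979, 0.4504], [0.0133, -0.6445, -0.7645, 0.8271], [0.0, 0.0, 0.0, 1.0]]}
top {'fx': 503.5884, 'fy': 503.5884, 'cx': 290.9936, 'cy': 209.372, 'k1': -0.1289, 'T': [[-0.017, -0.9897, 0.1424, 0.414], [-0.9998, 0.0157, -0.0104, -0.0231], [0.008, -0.1425, -0.9898, 1.0903], [0.0, 0.0, 0.0, 1.0]]}
0.1 [ 0.19405174 -0.48738651  0.21059797] [[0.929, 0.37, -0.0], [0.37, -0.929, 0.001], [0.0, -0.001, -1.0]] 0.08587312971730242
```

View pics/scene0.png

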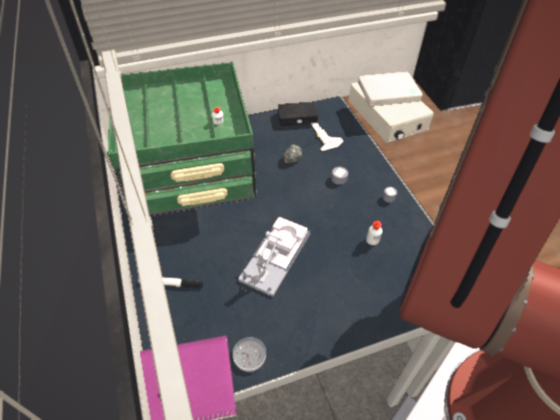

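View pics/top0.png

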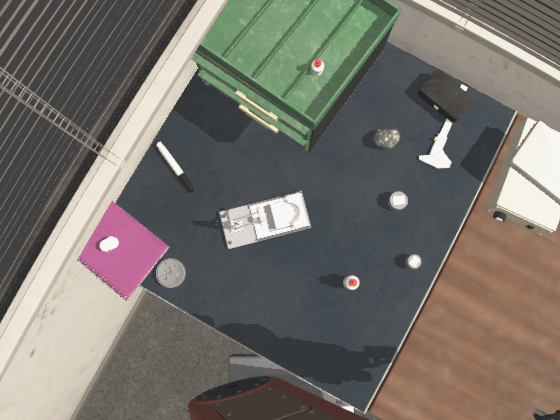

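The scene shows the holder at about (275,257), pucks at (340,175) and (390,194), bottle (374,233). In the top view, the holder is at (265,220), the larger puck at (398,201), the smaller at (414,261), the rock at (387,138), the dish at (171,273) and the bottle at (351,283).

```bash
cat > h.py <<'E'
from bench import arm
import cv2,numpy as np
def ray(c,uv):
    K=np.array([[c['fx'],0,c['cx']],[0,c['fy'],c['cy']],[0,0,1]])
    x=cv2.undistortPoints(np.array([[uv]],float),K,np.array([c['k1'],0,0,0,0]))[0,0]
    T=np.array(c['T']); return T[:3,3],T[:3,:3]@np.array([x[0],x[1],1])
def plane(c,uv,z):
    o,d=ray(c,uv); return o+d*(z-o[2])/d[2]
def tri(obs):  # [(cal,uv)...] -> point, residual
    A=np.zeros((3,3));b=np.zeros(3);L=[]
    for c,uv in obs:
        o,d=ray(c,uv);d=d/np.linalg.norm(d);P=np.eye(3)-np.outer(d,d);A+=P;b+=P@o;L.append((o,P))
    x=np.linalg.solve(A,b); return x,[float(np.linalg.norm(P@(x-o))) for o,P in L]
def proj(c,p):
    T=np.array(c['T']);q=T[:3,:3].T@(np.asarray(p)-T[:3,3]);x=q[:2]/q[2];x=x*(1+c['k1']*(x@x))
    return np.array([c['fx']*x[0]+c['cx'],c['fy']*x[1]+c['cy']])
def at(c,d,uv): # depth point
    o,r=ray(c,uv); return o+r*d[int(round(uv[1])),int(round(uv[0]))]
E
python3 - <<'E'
from h import *
D={n:np.load(f"pics/{n}0.npz") for n in("scene","top")};C={n:arm.get_calibration(n) for n in D}
def blobs(n,boxes):
    g=cv2.cvtColor(D[n]['p'],cv2.COLOR_RGB2GRAY);out=[]
    for (x,y,r) in boxes:
        s=g[y-r:y+r,x-r:x+r]; m=(s>95).astype(np.uint8)
        k,l,st,ce=cv2.connectedComponentsWithStats(m); i=1+np.argmax(st[1:,4]); out.append((ce[i]+[x-r,y-r],st[i].tolist()))
    return out
T=blobs("top",[(398,201,18),(414,261,16)]);S=blobs("scene",[(340,175,16),(390,194,14)])
for a,b in zip(T,S):
    print(a,b,plane(C['top'],a[0],.024),plane(C['scene'],b[0],.02),tri([(C['top'],a[0]),(C['scene'],b[0])]))
# holder corners at z=.01
for uv in[(220,208),(303,192),(311,233),(230,248),(285,213)]: print(uv,plane(C['top'],uv,.01).round(4),at(C['top'],D['top']['d'],uv).round(3))
for n,(x,y,w,h) in{'top':(210,180,110,80),'scene':(230,210,90,90)}.items():
    cv2.imwrite(f"pics/{n}crop.png",cv2.resize(D[n]['p'][y:y+h,x:x+w,::-1],None,fx=6,fy=6,interpolation=cv2.INTER_CUBIC))
E
```

```text
(array([398.48      , 199.85818182]), [10, 8, 18, 19, 275]) (array([339.59036145, 174.35341365]), [7, 7, 18, 18, 249]) [ 0.58443964 -0.26692821  0.024     ] [ 0.58113183 -0.26290594  0.02      ] (array([ 0.58588617, -0.27002385,  0.01165363]), [0.000592945082386745, 0.000592945082386889])
(array([414.09550562, 261.01123596]), [9, 9, 15, 15, 178]) (array([390.07514451, 193.16184971]), [8, 6, 14, 16, 173]) [ 0.45199082 -0.29473097  0.024     ] [ 0.4495625  -0.29179349  0.02      ] (array([ 0.45205819, -0.29753295,  0.01358039]), [0.00033694866728305303, 0.0003369486672831163])
(220, 208) [0.5748 0.1197 0.01  ] [0.576 0.121 0.002]
(303, 192) [ 0.6072 -0.0612  0.01  ] [ 0.609 -0.062 -0.001]
(311, 233) [ 0.5172 -0.0766  0.01  ] [ 0.519 -0.077 -0.004]
(230, 248) [0.4876 0.098  0.01  ] [0.488 0.098 0.008]
(285, 213) [ 0.5616 -0.0213  0.01  ] [ 0.561 -0.021  0.016]
```

```bash
python3 - <<'E'
from h import *
s=arm.read_state();c=arm.get_calibration('wrist');T=np.array(c['T']);R=np.array(s['ee_rot'])
print({k:v for k,v in c.items() if k!='T'});print((R.T@T[:3,:3]).round(3),(R.T@(T[:3,3]-s['ee_pos'])).round(4))
# delta to puck
for z in(.16,): print(R.T@(np.array([.55,-.25,z])-s['ee_pos']))
E
```

```text
{'fx': 291.2393344129495, 'fy': 291.2393344129495, 'cx': 281.761265211549, 'cy': 209.88652461891678, 'k1': 0.012147906308227138}
[[ 0.    -0.959 -0.284]
 [ 1.     0.     0.001]
 [-0.001 -0.284  0.959]] [ 0.072  -0.0016 -0.1638]
[ 0.41848919 -0.08888557  0.05077224]
```
View pics/topcrop.png

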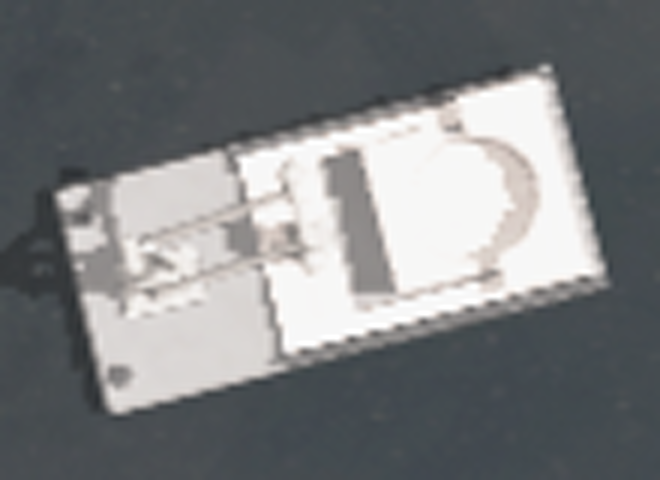

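Zoomed top view: plate corners at about (220,212), (301,191), (311,229) and (228,249), so the holder is turned about 10°. The loop points towards the keeper and the lever stands upright. Moving over the larger puck.

The rows are not in the units I measure in: shifts go in units of 20 mm. I convert before sending: 0.04 m is 2, -0.0055 m is -0.275.

>>> {"op": "hand_motion", "data": {
  "deltas": [
    {"jaw": 0.085,"trans": [2,-0.275,0.225]},
    {"jaw": 0.085,"trans": [2,-0.275,0.225]},
    {"jaw": 0.085,"trans": [2,-0.275,0.225]},
    {"jaw": 0.085,"trans": [2,-0.275,0.225]},
    {"jaw": 0.085,"trans": [2,-0.275,0.225]},
    {"jaw": 0.085,"trans": [2,-0.275,0.225]},
    {"jaw": 0.085,"trans": [2,-0.275,0.225]},
    {"jaw": 0.085,"trans": [2,-0.275,0.225]},
    {"jaw": 0.085,"trans": [2,-0.275,0.225]},
    {"jaw": 0.085,"trans": [2,-0.275,0.225]},
    {"jaw": 0.085,"trans": [2,-0.275,0.225]}
  ]
}}

```text
t: 1.02
ee_pos: [0.582, -0.2673, 0.161]
ee_rot: [[0.929, 0.37, -0.001], [0.37, -0.929, 0.0], [-0.0, -0.0, -1.0]]
force: [0.5, -1.1, -0.4]
width: 0.0849
grasp_force: 0.0
```

>>> {"op": "hand_motion", "data": {
  "deltas": [
    {"jaw": 0.085,"twist": -0.124},
    {"jaw": 0.085,"twist": -0.124},
    {"jaw": 0.085,"twist": -0.124},
    {"jaw": 0.085,"twist": -0.124},
    {"jaw": 0.085,"twist": -0.124},
    {"jaw": 0.085,"twist": -0.124},
    {"jaw": 0.085,"twist": -0.124},
    {"jaw": 0.085,"twist": -0.124},
    {"jaw": 0.085,"twist": -0.124},
    {"jaw": 0.085,"twist": -0.124},
    {"jaw": 0.085,"twist": -0.124}
  ]
}}

```text
t: 1.93
ee_pos: [0.5803, -0.2687, 0.1611]
ee_rot: [[-0.177, 0.984, -0.001], [0.984, 0.177, 0.001], [0.001, -0.001, -1.0]]
force: [0.0, 0.8, 0.1]
width: 0.0851
grasp_force: 0.0
```

```bash
python3 - <<'E'
from h import *
s=arm.read_state();c=arm.get_calibration('wrist');p,d=arm.read_camera('wrist');cv2.imwrite('pics/w1.png',p[:,:,::-1])
np.savez('pics/w1.npz',p=p,d=d,T=c['T'],ee=s['ee_pos'],R=s['ee_rot']);print(s['ee_pos'],np.round(s['ee_rot'],3).tolist())
E
```

```text
[ 0.580282   -0.26868026  0.16110261] [[-0.177, 0.984, -0.001], [0.984, 0.177, 0.001], [0.001, -0.001, -1.0]]
```

View pics/w1.png

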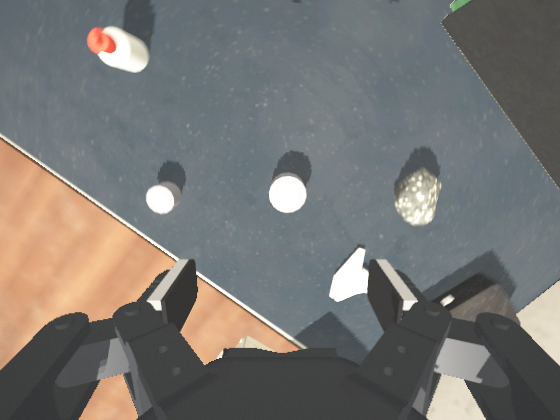

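Wrist view: large puck at (288,193), small puck at (162,197), rock at (418,197), bottle at (120,50); fingers at the bottom.

```bash
cat >> h.py <<'E'
def puck(p,uv,r=40,t=150):
    g=cv2.cvtColor(p,cv2.COLOR_RGB2GRAY);x,y=map(int,uv);s=g[y-r:y+r,x-r:x+r]
    m=(s>t).astype(np.uint8);k,l,st,ce=cv2.connectedComponentsWithStats(m);i=l[r,r] or 1+np.argmax(st[1:,4])
    cn=max(cv2.findContours((l==i).astype(np.uint8),0,1)[0],key=cv2.contourArea)
    h=cv2.convexHull(cn);e=cv2.fitEllipse(cn);return np.array(e[0])+[x-r,y-r],e[1],e[2],st[i].tolist()
E
python3 - <<'E'
from h import *
w=np.load('pics/w1.npz');c=dict(arm.get_calibration('wrist'),T=w['T'])
for t in(120,150,180,200,220,235):
    e=puck(w['p'],(288,193),t=t);P=plane(c,e[0],.024);print(t,e,P.round(4),(w['R'].T@(P-w['ee'])).round(4))
print(w['d'][193,288],at(c,w['d'],(288,193)))
cv2.imwrite('pics/x.png',cv2.resize(w['p'][160:230,250:330,::-1],None,fx=6,fy=6))
g=cv2.cvtColor(w['p'],cv2.COLOR_RGB2GRAY);print(g[170:220:2,288],g[193,262:314:2])
E
```

```text
120 (array([299.23659897, 191.05384064]), (70.59117889404297, 74.48235321044922), 81.47875213623047, [6, 0, 74, 80, 2780]) [ 0.5971 -0.2605  0.024 ] [0.0049 0.0181 0.1371]
150 (array([287.27112579, 193.87309647]), (36.572635650634766, 37.3848876953125), 82.80343627929688, [21, 23, 38, 37, 1126]) [ 0.5852 -0.2658  0.024 ] [0.0019 0.0055 0.1371]
180 (array([287.23164368, 193.93152618]), (36.294410705566406, 36.82419967651367), 85.92667388916016, [21, 23, 38, 37, 1101]) [ 0.5852 -0.2658  0.024 ] [0.0018 0.0055 0.1371]
200 (array([287.08628845, 193.93426514]), (35.80439376831055, 36.41816329956055), 75.39275360107422, [21, 23, 37, 37, 1075]) [ 0.5851 -0.2659  0.024 ] [0.0018 0.0053 0.1371]
220 (array([287.12225723, 193.90797424]), (35.476497650146484, 36.25727081298828), 73.83731079101562, [21, 23, 37, 37, 1060]) [ 0.5851 -0.2658  0.024 ] [0.0018 0.0053 0.1371]
235 (array([287.03986359, 193.86348343]), (34.85502243041992, 35.92066192626953), 86.98477935791016, [21, 23, 37, 36, 1033]) [ 0.585  -0.2658  0.024 ] [0.0019 0.0053 0.1371]
0.30717885 [ 0.58573398 -0.26436256  0.02550448]
[ 84 120 147 243 253 253 250 255 255 255 255 255 255 255 255 255 255 255
 255 254 254 224 123 120 118] [122 121 120 133 254 254 254 254 255 255 255 255 255 255 255 255 255 255
 253 253 253 253 183 125 124 122]
```

>>> {"op": "hand_motion", "data": {
  "deltas": [
    {"jaw": 0.085,"trans": [0.05,0.13,2]},
    {"jaw": 0.085,"trans": [0.05,0.135,2]},
    {"jaw": 0.085}
  ]
}}

```text
t: 2.23
ee_pos: [0.5813, -0.2632, 0.0744]
ee_rot: [[-0.169, 0.986, -0.009], [0.986, 0.169, 0.006], [0.007, -0.008, -1.0]]
force: [-2.1, 1.3, -1.1]
width: 0.0849
grasp_force: 0.0
```

```bash
python3 - <<'E'
from h import *
w=np.load('pics/w1.npz');c1=dict(arm.get_calibration('wrist'),T=w['T'])
s=arm.read_state();c=arm.get_calibration('wrist');p,d=arm.read_camera('wrist');R=np.array(s['ee_rot']);ee=np.array(s['ee_pos'])
cv2.imwrite('pics/w2.png',p[:,:,::-1]);g=proj(c,[.585,-.266,.024]);print(ee,g)
e=puck(p,g,60,180);P=plane(c,e[0],.024);print(e,P.round(4),(R.T@(P-ee)).round(4))
P,r=tri([(c1,puck(w['p'],(288,193),t=180)[0]),(c,e[0])]);print(P,r,(R.T@(P-ee)).round(4))
E
```

```text
[ 0.58128836 -0.26315462  0.07439492] [287.03520987 226.8923429 ]
(array([287.08831787, 226.87129593]), (47.91619873046875, 50.226463317871094), 88.80735778808594, [35, 37, 51, 49, 1960]) [ 0.585 -0.266  0.024] [-0.0038  0.0036  0.0503]
[ 0.5850591  -0.26562221  0.02499849] [9.341638698792657e-05, 9.341638698794545e-05] [-0.0034  0.0037  0.0493]
```

>>> {"op": "hand_motion", "data": {
  "deltas": [
    {"jaw": 0.085},
    {"jaw": 0.085}
  ]
}}

```text
t: 2.45
ee_pos: [0.5866, -0.2668, 0.084]
ee_rot: [[-0.17, 0.985, 0.002], [0.985, 0.17, -0.002], [-0.002, 0.002, -1.0]]
force: [0.3, 0.7, 1.1]
width: 0.0846
grasp_force: 0.0
```

>>> {"op": "hand_motion", "data": {
  "deltas": [
    {"jaw": 0.085,"trans": [-0.05,0.05,1]},
    {"jaw": 0.085,"trans": [-0.05,0.05,1]},
    {"jaw": 0.085},
    {"jaw": 0.085}
  ]
}}

```text
t: 2.78
ee_pos: [0.5881, -0.2679, 0.0429]
ee_rot: [[-0.171, 0.985, 0.001], [0.985, 0.171, -0.0], [-0.0, 0.001, -1.0]]
force: [0.4, 0.5, 1.1]
width: 0.0854
grasp_force: 0.0
```

Converted, -0.0027 m is -0.135, 0.0024 m is 0.12.

>>> {"op": "hand_motion", "data": {
  "deltas": [
    {"jaw": 0.085,"trans": [0.12,-0.135,0.8]},
    {"jaw": 0.085,"trans": [0,0,0.7]},
    {"jaw": 0.085,"trans": [0,0,0.15]},
    {"jaw": 0.085},
    {"jaw": 0.085},
    {"jaw": 0.085}
  ]
}}

```text
t: 3.28
ee_pos: [0.5857, -0.2663, 0.0103]
ee_rot: [[-0.171, 0.985, 0.002], [0.985, 0.171, -0.001], [-0.002, 0.002, -1.0]]
force: [0.2, 0.1, 0.0]
width: 0.0852
grasp_force: 0.0
```

Converted, 0.0005 m is 0.025.

>>> {"op": "hand_motion", "data": {
  "deltas": [
    {"jaw": 0.03,"trans": [0.025,0,0]},
    {"jaw": 0.03},
    {"jaw": 0.03},
    {"jaw": 0.03},
    {"jaw": 0.03},
    {"jaw": 0.03}
  ]
}}

```text
t: 3.78
ee_pos: [0.5846, -0.2652, 0.0086]
ee_rot: [[-0.171, 0.985, -0.0], [0.985, 0.171, 0.0], [0.0, -0.0, -1.0]]
force: [0.7, 0.3, -0.2]
width: 0.03
grasp_force: 0.0
```

>>> {"op": "hand_motion", "data": {
  "deltas": [
    {"jaw": 0.03,"trans": [0,0,-0.5]},
    {"jaw": 0.03,"trans": [0,0,-1.5]},
    {"jaw": 0.03,"trans": [0,0,-2]},
    {"jaw": 0.03,"trans": [0,0,-1]},
    {"jaw": 0.03},
    {"jaw": 0.03}
  ]
}}

```text
t: 4.28
ee_pos: [0.5856, -0.2658, 0.1108]
ee_rot: [[-0.171, 0.985, 0.003], [0.985, 0.171, -0.002], [-0.002, 0.003, -1.0]]
force: [0.3, -1.0, -0.3]
width: 0.0302
grasp_force: 0.0
```

```bash
python3 - <<'E'
from h import *
s=arm.read_state();c=arm.get_calibration('wrist');p,d=arm.read_camera('wrist');R=np.array(s['ee_rot']);ee=np.array(s['ee_pos'])
cv2.imwrite('pics/w3.png',p[:,:,::-1]);np.savez('pics/w3.npz',p=p,d=d,T=c['T'],ee=ee,R=R)
E
```

```text
(no output)
```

View pics/w3.png

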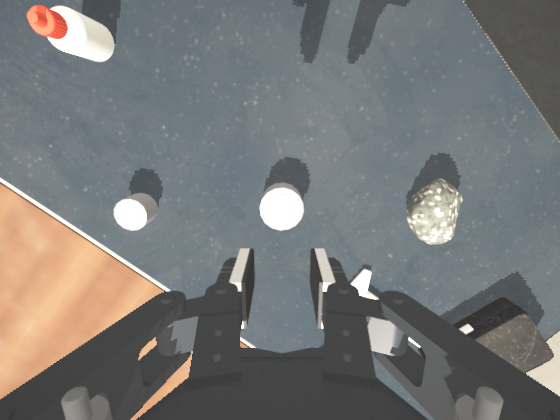

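The wrist view shows the puck still on the desk at (282,206) and the fingers shut to 30 mm with nothing between them. The grasp missed, so I'm measuring why.

```bash
python3 - <<'E'
from h import *
w=np.load('pics/w3.npz');c=dict(arm.get_calibration('wrist'),T=w['T'])
for uv in((282,206),(130,214)):
    for t in (150,200,235):
        e=puck(w['p'],uv,32,t)
        for z in(.024,):
            P=plane(c,e[0],z);Q=plane(c,e[0]+[e[1][0]/2,0],z);print(e,P.round(4),'diam',2*np.linalg.norm(Q-P),'depth',w['d'][uv[1],uv[0]],at(c,w['d'],uv))
D={n:np.load(f"pics/{n}0.npz") for n in("scene","top")}
cv2.imwrite('pics/y.png',np.hstack([cv2.resize(D['top']['p'][180:280,370:440,::-1],(420,600),interpolation=2),cv2.resize(w['p'][160:240,100:150,::-1],(375,600),interpolation=2)]))
print(arm.read_state()['ee_pos'])
E
```

```text
(array([281.31254387, 207.81296539]), (43.841163635253906, 44.87644958496094), 0.35617926716804504, [9, 10, 46, 47, 1595]) [ 0.5849 -0.265   0.024 ] diam 0.039303424390518316 depth 0.26052916 [ 0.58520999 -0.26325865  0.02401548]
(array([281.1628418 , 208.49450684]), (41.89813995361328, 43.4202766418457), 88.15801239013672, [9, 13, 45, 44, 1489]) [ 0.5849 -0.2657  0.024 ] diam 0.03758750622589078 depth 0.26052916 [ 0.58520999 -0.26325865  0.02401548]
(array([281.09646034, 208.52305603]), (41.19998550415039, 42.58563232421875), 87.15514373779297, [10, 14, 43, 42, 1437]) [ 0.5848 -0.2657  0.024 ] diam 0.0369621077266389 depth 0.26052916 [ 0.58520999 -0.26325865  0.02401548]
(array([131.03039169, 214.00506592]), (31.098142623901367, 37.93214797973633), 113.12992858886719, [15, 14, 42, 35, 911]) [ 0.453  -0.2937  0.024 ] diam 0.027693844459892522 depth 0.26138273 [ 0.45246944 -0.29358526  0.02471503]
(array([130.02353287, 214.30286026]), (29.356782913208008, 34.21318817138672), 125.24583435058594, [16, 17, 33, 32, 834]) [ 0.4522 -0.2942  0.024 ] diam 0.026145439586086106 depth 0.26138273 [ 0.45246944 -0.29358526  0.02471503]
(array([130.06223297, 214.22703552]), (28.39584732055664, 33.612911224365234), 123.50567626953125, [16, 17, 33, 31, 793]) [ 0.4522 -0.2941  0.024 ] diam 0.025286903749114718 depth 0.26138273 [ 0.45246944 -0.29358526  0.02471503]
[ 0.58468167 -0.26526798  0.10918754]
```

```bash
python3 - <<'E'
from h import *
w=np.load('pics/w3.npz');c=dict(arm.get_calibration('wrist'),T=w['T'])
for uv in((249,252),(245,256),(240,256),(315,252),(320,258),(326,258),(240,275),(246,300),(244,320),(312,230),(400,330)):
    P=at(c,w['d'],uv);print(uv,w['p'][uv[1],uv[0]],w['d'][uv[1],uv[0]],(w['R'].T@(P-w['ee'])).round(4))
E
```

```text
(249, 252) [110 106 104] 0.14488493 [ 0.0124 -0.0169 -0.031 ]
(245, 256) [217 211 200] 0.14009666 [ 0.0126 -0.0183 -0.0359]
(240, 256) [216 210 200] 0.14021693 [ 0.0126 -0.0207 -0.0358]
(315, 252) [154 151 143] 0.14547066 [ 0.0122  0.016  -0.0305]
(320, 258) [217 210 199] 0.1378317 [ 0.0127  0.0175 -0.0383]
(326, 258) [218 211 200] 0.13829741 [ 0.0125  0.0204 -0.0379]
(240, 275) [217 211 200] 0.122946195 [ 0.0125 -0.0182 -0.0539]
(246, 300) [61 60 57] 0.12326662 [ 0.0022 -0.0157 -0.0566]
(244, 320) [113 107 104] 0.12229881 [-0.0053 -0.0165 -0.0598]
(312, 230) [115 126 130] 0.2936369 [-0.0294  0.0301  0.1117]
(400, 330) [124 125 125] 0.1010527 [ 0.0053  0.0402 -0.0789]
```

```bash
python3 - <<'E'
from h import *
w=np.load('pics/w3.npz');cv2.imwrite('pics/z.png',cv2.resize(w['p'][180:340,170:390,::-1],(770,560),interpolation=2))
E
```

```text
(no output)
```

View pics/z.png

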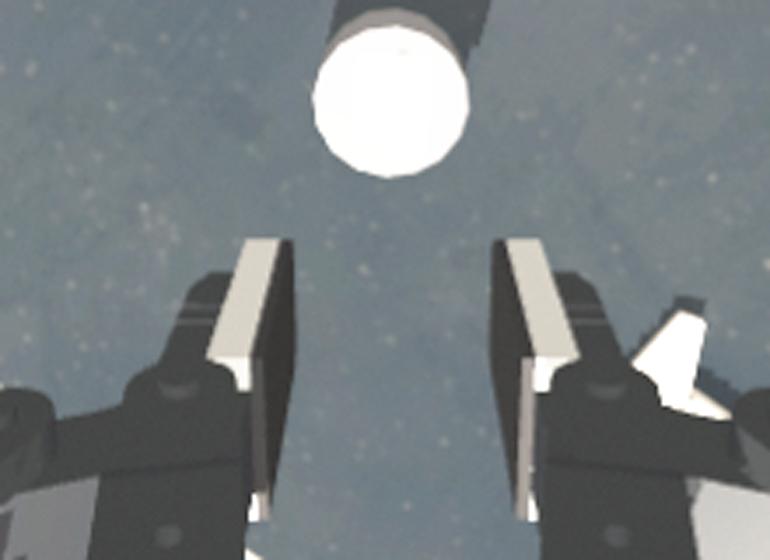

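The crop shows the pad tips at v≈250. By depth they end about 30 mm short of the reported TCP, so the fingers closed above the puck. I'll go deeper, checking the force.

Converted, 0.04 m is 2, 0.03 m is 1.5.

>>> {"op": "hand_motion", "data": {
  "deltas": [
    {"jaw": 0.085,"trans": [0,0,1.5]},
    {"jaw": 0.085,"trans": [0,0,2]},
    {"jaw": 0.085,"trans": [0,0,1.5]},
    {"jaw": 0.085,"trans": [0,0,0.4]},
    {"jaw": 0.085},
    {"jaw": 0.085}
  ]
}}

```text
t: 4.83
ee_pos: [0.5846, -0.2652, 0.0009]
ee_rot: [[-0.171, 0.985, -0.001], [0.985, 0.171, 0.0], [0.0, -0.001, -1.0]]
force: [1.7, 0.6, -0.0]
width: 0.0851
grasp_force: 0.0
```

>>> {"op": "hand_motion", "data": {
  "deltas": [
    {"jaw": 0.085,"trans": [0,0,0.4]},
    {"jaw": 0.085,"trans": [0,0,0.5]},
    {"jaw": 0.085},
    {"jaw": 0.085}
  ]
}}

```text
t: 5.17
ee_pos: [0.5844, -0.2651, -0.0175]
ee_rot: [[-0.171, 0.985, -0.0], [0.985, 0.171, 0.0], [0.0, -0.0, -1.0]]
force: [-0.1, -0.2, -0.1]
width: 0.0851
grasp_force: 0.0
```

>>> {"op": "hand_motion", "data": {
  "deltas": [
    {"jaw": 0.03},
    {"jaw": 0.03},
    {"jaw": 0.03},
    {"jaw": 0.03},
    {"jaw": 0.03},
    {"jaw": 0.03}
  ]
}}

```text
t: 5.67
ee_pos: [0.5851, -0.2655, -0.0167]
ee_rot: [[-0.171, 0.985, 0.001], [0.985, 0.171, -0.001], [-0.001, 0.001, -1.0]]
force: [-0.7, 0.2, 5.2]
width: 0.0376
grasp_force: 60.1
```

```bash
python3 - <<'E'
from h import *
s=arm.read_state();c=arm.get_calibration('wrist');p,d=arm.read_camera('wrist');R=np.array(s['ee_rot']);ee=np.array(s['ee_pos'])
cv2.imwrite('pics/w4.png',p[:,:,::-1]);np.savez('pics/w4.npz',p=p,d=d,T=c['T'],ee=ee,R=R)
for uv in[(240,256),(245,252),(250,252),(320,252),(281,230),(281,250),(281,270)]:P=at(c,d,uv);print(uv,(R.T@(P-ee)).round(4),P.round(4))
E
```

```text
(240, 256) [ 0.0124 -0.0208 -0.0353] [ 0.5624 -0.2568  0.0186]
(245, 252) [ 0.0094 -0.0198 -0.0243] [ 0.5639 -0.2596  0.0076]
(250, 252) [ 0.011  -0.0168 -0.0278] [ 0.5666 -0.2575  0.0111]
(320, 252) [ 0.0126  0.0184 -0.0312] [ 0.601  -0.2499  0.0146]
(281, 230) [ 0.0192 -0.001  -0.0179] [ 0.5808 -0.2467  0.0013]
(281, 250) [ 0.0186 -0.001  -0.0421] [ 0.5809 -0.2473  0.0254]
(281, 270) [ 0.0085 -0.001  -0.0421] [ 0.5826 -0.2573  0.0254]
```

View pics/w4.png

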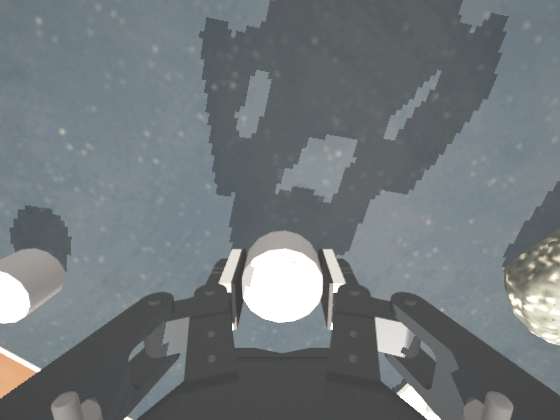

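Gripped at 60 N: the puck sits between the pads at about (283,285), touched by nothing else. Lifting it and moving to view the pocket.

>>> {"op": "hand_motion", "data": {
  "deltas": [
    {"jaw": 0.03,"trans": [0,0,-0.5]},
    {"jaw": 0.03,"trans": [0,0,-2]},
    {"jaw": 0.03,"trans": [0,0,-2]},
    {"jaw": 0.03,"trans": [0,0,-2]},
    {"jaw": 0.03,"trans": [0,0,-2]},
    {"jaw": 0.03,"trans": [2,0.13,0]},
    {"jaw": 0.03,"trans": [2,0.13,0]},
    {"jaw": 0.03,"trans": [2,0.13,0]},
    {"jaw": 0.03,"trans": [2,0.13,0]},
    {"jaw": 0.03,"trans": [0.3,0,0]},
    {"jaw": 0.03},
    {"jaw": 0.03},
    {"jaw": 0.03}
  ]
}}

```text
t: 6.8
ee_pos: [0.5668, -0.1011, 0.1529]
ee_rot: [[-0.17, 0.985, 0.001], [0.985, 0.17, -0.001], [-0.001, 0.0, -1.0]]
force: [-0.3, 0.1, -0.1]
width: 0.0383
grasp_force: 60.4
```

```bash
python3 - <<'E'
from h import *
s=arm.read_state();c=arm.get_calibration('wrist');p,d=arm.read_camera('wrist');R=np.array(s['ee_rot']);ee=np.array(s['ee_pos'])
cv2.imwrite('pics/w5.png',p[:,:,::-1]);np.savez('pics/w5.npz',p=p,d=d,T=c['T'],ee=ee,R=R);print(s['t'],ee)
E
```

```text
6.8 [ 0.56682059 -0.10109735  0.15287958]
```

View pics/w5.png

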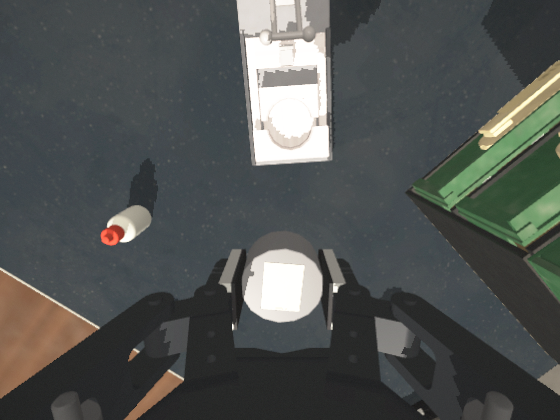

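The pocket is at about (290,118), the crossbar balls at (265,37) and (309,33), the holder's end edge at v≈162, and the held puck at (283,285).

```bash
python3 - <<'E'
from h import *
w=np.load('pics/w5.npz');c=dict(arm.get_calibration('wrist'),T=w['T']);p,d=w['p'],w['d']
g=cv2.cvtColor(p,cv2.COLOR_RGB2GRAY)
print("gray");
for v in range(84,168,3): print(v,' '.join('%3d'%g[v,u] for u in range(244,340,3)))
print("z mm")
for v in range(24,168,4): print(v,' '.join('%3d'%round(1000*at(c,d,(u,v))[2]) for u in range(240,340,4)))
E
```

```text
gray
84 141 142 255 255 255 144 168 142 141 145 146 144 147 144 140 141 141 144 145 141 193 234 249 254 255 222 255 250 140  82  70  77
87  95 148 254 255 255 214 193 233 251 255 255 255 255 255 255 255 255 255 255 255 255 255 255 255 255 253 255 252 140  80  79  79
90  76 141 253 255 255 254 255 255 255 255 255 255 255 255 255 255 255 255 255 255 255 255 255 255 255 228 255 251 141  81  70  78
93  70 140 254 255 255 253 255 255 255 255 255 255 255 255 255 255 255 255 255 255 255 255 255 255 255 221 255 252 140 102  75  77
96  69 139 239 255 255 247 255 255 255 255 255 255 255 255 254 255 255 255 255 255 255 255 255 255 255 232 255 255 140 104  69  75
99  70 139 196 255 255 235 255 255 255 255 255 254 253 249 254 255 254 253 254 255 255 255 255 255 255 218 255 255 143  96  68  75
102  71 139 120 255 255 230 255 255 255 255 254 248 255 255 255 255 255 255 255 253 255 255 255 255 255 219 255 254 143  96  59  75
105  69 141 107 255 255 207 255 255 255 253 249 255 255 255 255 255 255 255 255 255 253 255 255 255 255 220 255 255 141  97  65  74
108  70 134 100 255 255 231 255 255 254 245 2
[... 5624 characters left out ...]
  27  27  25  15  14  17  15  15  14  15  15  27  27  29  28  27  15   1   1
144   1   1   1  15  26  28  27  27  27  26  15  17  16  15  14  19  26  26  27  27  28  27  14   1   2
148   1   1   2  15  27  28  27  27  27  26  28  24  26  25  27  28  29  26  27  27  27  28  13   2   1
152   1   1   2  15  27  27  26  27  27  27  26  26  27  28  28  26  27  27  27  26  27  28  16   1   0
156   0   1   1  14  27  27  26  27  28  27  27  27  28  27  26  26  27  27  28  27  28  14  15   1  -1
160   2   1   1  15  28  29  11  12  12  12  11  12  11  10  12  12  10  11  10  10  11  10   2   1   0
164   1   0   0  15  10  11  10   2   1   1   1   0   1   3   0   1   1   0   1   1   1   1   0   2   0
```

```bash
python3 - <<'E'
from h import *
w=np.load('pics/w5.npz');c=dict(arm.get_calibration('wrist'),T=w['T']);d=w['d'];R,ee=w['R'],w['ee']
Z=np.zeros(d.shape)
for v in range(20,170):
    for u in range(235,345): Z[v,u]=at(c,d,(u,v))[2]
tool=lambda P:R.T@(P-ee)
L,Rr=[],[]
for v in range(56,152):
    us=np.where(Z[v,235:345]>.008)[0]+235
    L.append(tool(plane(c,(us[0]-.5,v),.015))[:2]);Rr.append(tool(plane(c,(us[-1]+.5,v),.015))[:2])
for nm,A in(('L',L),('R',Rr)):
    A=np.array(A);f=cv2.fitLine(A.astype(np.float32),cv2.DIST_HUBER,0,.001,.001).ravel();print(nm,f.round(4),'yaw',np.arctan(f[1]/f[0]))
# pocket low region flood
low=((Z>.005)&(Z<.0215)).astype(np.uint8)
pts=[]
ctr=np.array([290,122.])
for a in np.radians(range(0,360,4)):
    for r in np.arange(12,40,.25):
        u,v=ctr+r*np.array([np.cos(a),np.sin(a)])
        if Z[int(round(v)),int(round(u))]>.0215: break
    else: continue
    if r<32: pts.append(np.r_[tool(plane(c,(u,v),.025))[:2],np.degrees(a)])
pts=np.array(pts)
from scipy.optimize import least_squares
def fit(q):
    s=least_squares(lambda t:np.hypot(q[:,0]-t[0],q[:,1]-t[1])-t[2],[q[:,0].mean(),q[:,1].mean(),.021],loss='soft_l1',f_scale=.0005)
    return s.x.round(4),np.sqrt((s.fun**2).mean()).round(5),len(q)
s=pts[:,2]
print('fixed',fit(pts[(s>190)&(s<350)]));print('jaw',fit(pts[(s>20)&(s<160)]));print('all',fit(pts))
print('xrange',pts[:,0].min(),pts[:,0].max(),'yrange',pts[:,1].min(),pts[:,1].max())
# clearances: keeper top & crossbar tool coords
for nm,sel in(('bar',(Z>.07)),('keeper',(Z>.033)&(Z<.042)),('foot',(Z>.022)&(Z<.03)&(np.arange(420)[:,None]<66))):
    v,u=np.where(sel[:,:]&(np.arange(420)[:,None]>(30 if nm=='bar' else 40)));P=np.array([tool(at(c,d,(a,b))) for a,b in zip(u,v)]);print(nm,len(P),P.min(0).round(4),P.max(0).round(4),np.median(P,0).round(4))
E
```

```text
L [ 0.9981 -0.0622  0.0922 -0.0358] yaw -0.062263105
R [ 0.9977 -0.0681  0.0961  0.0468] yaw -0.068118624
fixed (array([0.0754, 0.0068, 0.0211]), np.float64(0.00149), 40)
jaw (array([0.0724, 0.0068, 0.0211]), np.float64(0.00141), 34)
all (array([0.0739, 0.0068, 0.0222]), np.float64(0.00144), 82)
xrange 0.05063248260284949 0.09688655347396487 yrange -0.016138120013992455 0.03213831513497165
bar 618 [ 0.0739 -0.0165 -0.1639] [0.1361 0.0224 0.0707] [ 0.1314 -0.0008  0.0663]
keeper 55 [ 0.1344 -0.0028  0.1141] [0.1383 0.0084 0.119 ] [0.1358 0.0032 0.1159]
foot 250 [ 0.124  -0.0029  0.1229] [0.1441 0.0088 0.1307] [0.1315 0.0034 0.1274]
```

```bash
python3 - <<'E'
from h import *
c0=arm.get_calibration('wrist')
for n,t in(('w4',200),('w4',235),('w5',100),('w5',80)):
    w=np.load(f'pics/{n}.npz');c=dict(c0,T=w['T']);R,ee,d=w['R'],w['ee'],w['d']
    X=[]
    for v in range(225,330):
        for u in range(235,332):
            q=R.T@(at(c,d,(u,v))-ee)
            if -.0455<q[2]<-.039: X.append([u,v,*q])
    X=np.array(X);h=cv2.convexHull(X[:,:2].astype(np.float32));e=cv2.fitEllipse(h)
    zt=np.median(X[:,4]);P=R.T@(plane(c,e[0],(ee+R@[0,0,zt])[2])-ee)
    (cx,cy),r=cv2.minEnclosingCircle(X[:,2:4].astype(np.float32)*1000)
    print(n,e,P.round(4),'zt',zt.round(4),'rng',X[:,2:].min(0).round(4),X[:,2:].max(0).round(4),cx,cy,r)
E
```

```text
w4 ((281.7113037109375, 282.81280517578125), (75.96385955810547, 113.01280212402344), 87.1370620727539) [ 0.0016 -0.0007 -0.0418] zt -0.0418 rng [-0.0212 -0.0224 -0.0455] [ 0.0203  0.0223 -0.039 ] 3.055159091949463 -0.07640154659748077 24.39690589904785
w4 ((281.7113037109375, 282.81280517578125), (75.96385955810547, 113.01280212402344), 87.1370620727539) [ 0.0016 -0.0007 -0.0418] zt -0.0418 rng [-0.0212 -0.0224 -0.0455] [ 0.0203  0.0223 -0.039 ] 3.055159091949463 -0.07640154659748077 24.39690589904785
w5 ((282.0765075683594, 283.2543640136719), (75.12908172607422, 114.63887786865234), 87.27764892578125) [ 0.0014 -0.0005 -0.0418] zt -0.0418 rng [-0.0209 -0.0226 -0.0455] [ 0.0199  0.0223 -0.039 ] 3.3897299766540527 -0.11302227526903152 24.312984466552734
w5 ((282.0765075683594, 283.2543640136719), (75.12908172607422, 114.63887786865234), 87.27764892578125) [ 0.0014 -0.0005 -0.0418] zt -0.0418 rng [-0.0209 -0.0226 -0.0455] [ 0.0199  0.0223 -0.039 ] 3.3897299766540527 -0.11302227526903152 24.312984466552734
```

The rows are not in the units I measure in: shifts go in units of 20 mm. I convert before sending: 0.04 m is 2, 0.03 m is 1.5.

>>> {"op": "hand_motion", "data": {
  "deltas": [
    {"jaw": 0.03,"trans": [1.855,0.18,0]},
    {"jaw": 0.03,"trans": [1.855,0.18,0]},
    {"jaw": 0.03,"twist": -0.065},
    {"jaw": 0.03,"trans": [0,0,2]},
    {"jaw": 0.03,"trans": [0,0,2]},
    {"jaw": 0.03,"trans": [0,0,1.5]},
    {"jaw": 0.03,"trans": [0,0,0.5]},
    {"jaw": 0.03},
    {"jaw": 0.03},
    {"jaw": 0.03},
    {"jaw": 0.03}
  ]
}}

```text
t: 7.77
ee_pos: [0.5626, -0.0261, 0.0346]
ee_rot: [[-0.234, 0.972, 0.003], [0.972, 0.234, -0.001], [-0.001, 0.003, -1.0]]
force: [1.1, -0.1, 0.6]
width: 0.0384
grasp_force: 60.5
```

```bash
python3 - <<'E'
from h import *
w=np.load('pics/w5.npz');s=arm.read_state();R=np.array(s['ee_rot'])
T=w['ee']+w['R']@[.0743,.0072,0];print('target',T.round(4),'delta tool',(R.T@(T-s['ee_pos'])).round(4),s['ee_pos'],'turn',np.arctan2(*( w['R'].T@R)[[1,0],0]))
E
```

```text
target [ 0.5613 -0.0267  0.1528] delta tool [-0.0004 -0.0011 -0.1182] [ 0.56260395 -0.02612539  0.03461792] turn -0.0654869619238845
```

Converted, 0.01 m is 0.5, 0.006 m is 0.3.

>>> {"op": "hand_motion", "data": {
  "deltas": [
    {"jaw": 0.03,"trans": [0,0,0.5]},
    {"jaw": 0.03,"trans": [0,0,0.3]},
    {"jaw": 0.03},
    {"jaw": 0.03},
    {"jaw": 0.03}
  ]
}}

```text
t: 8.18
ee_pos: [0.5608, -0.0255, 0.0166]
ee_rot: [[-0.235, 0.972, -0.0], [0.972, 0.235, 0.0], [0.0, -0.0, -1.0]]
force: [-0.6, -0.2, -1.0]
width: 0.0381
grasp_force: 60.5
```

```bash
python3 - <<'E'
from h import *
w=np.load('pics/w5.npz');
T=w['ee']+w['R']@[.0743,.0072,0]
for i in range(3):
    s=arm.read_state();R=np.array(s['ee_rot']);print((R.T@(T-s['ee_pos'])).round(4),s['ee_pos'][2],s['force'])
    arm.read_camera('scene')
E
```

```text
[-0.0012  0.0002 -0.1363] 0.01655583958942574 [-0.63691687 -0.1541004  -0.98504855]
[-1.200e-03  1.000e-04 -1.361e-01] 0.016691755435792544 [-0.21398307  0.06445661 -0.78472103]
[-0.0012 -0.     -0.136 ] 0.01678696304700015 [ 0.21929581 -0.60078641 -0.2591654 ]
```

Converted, -0.0012 m is -0.06, 0.004 m is 0.2.

>>> {"op": "hand_motion", "data": {
  "deltas": [
    {"jaw": 0.03,"trans": [-0.06,0,0.2]},
    {"jaw": 0.03,"trans": [0,0,0.2]},
    {"jaw": 0.03,"trans": [0,0,0.2]},
    {"jaw": 0.03,"trans": [0,0,0.2]},
    {"jaw": 0.03},
    {"jaw": 0.03},
    {"jaw": 0.03}
  ]
}}

```text
t: 8.92
ee_pos: [0.5615, -0.0268, 0.0041]
ee_rot: [[-0.235, 0.972, 0.002], [0.972, 0.235, -0.001], [-0.001, 0.002, -1.0]]
force: [-16.0, 2.5, 50.6]
width: 0.0381
grasp_force: 88.2
```

Converted, -0.003 m is -0.15, -0.0006 m is -0.03.

>>> {"op": "hand_motion", "data": {
  "deltas": [
    {"jaw": 0.03,"trans": [0,0,-0.15]},
    {"jaw": 0.03,"trans": [0,-0.03,0]},
    {"jaw": 0.03},
    {"jaw": 0.03}
  ]
}}

```text
t: 9.25
ee_pos: [0.5614, -0.0269, 0.0046]
ee_rot: [[-0.235, 0.972, 0.002], [0.972, 0.235, -0.0], [-0.001, 0.002, -1.0]]
force: [-1.8, 0.6, 17.0]
width: 0.0379
grasp_force: 69.9
```

>>> {"op": "hand_motion", "data": {
  "deltas": [
    {"jaw": 0.03,"trans": [0,-0.03,0]},
    {"jaw": 0.03},
    {"jaw": 0.03}
  ]
}}

```text
t: 9.5
ee_pos: [0.5614, -0.027, 0.0046]
ee_rot: [[-0.235, 0.972, 0.003], [0.972, 0.235, 0.0], [-0.001, 0.003, -1.0]]
force: [-0.1, 0.6, 14.1]
width: 0.0379
grasp_force: 69.0
```

```bash
python3 - <<'E'
from h import *
s=arm.read_state();c=arm.get_calibration('wrist');p,d=arm.read_camera('wrist');R=np.array(s['ee_rot']);ee=np.array(s['ee_pos'])
cv2.imwrite('pics/w6.png',p[:,:,::-1]);np.savez('pics/w6.npz',p=p,d=d,T=c['T'],ee=ee,R=R)
for v in range(150,330,6): print(v,' '.join('%3d'%round(1000*at(c,d,(u,v))[2]) for u in range(200,366,6)))
X=np.array([at(c,d,(u,v)) for u in range(258,308,2) for v in range(256,312,2)])
A=np.c_[X[:,:2]-X[:,:2].mean(0),np.ones(len(X))];k=np.linalg.lstsq(A,X[:,2],rcond=None)[0];print('puck top plane slope',k)
E
```

```text
150   1  14  15  16  16  17  15  16  81  82  16  14  38  36  37  37  16  16  82  81  15  16  17  16  16  15  14   1
156   0  14  15  15  16  16  16  17  82  83  16  16  24  25  26  26  16  17  82  82  81  16  16  16  16  15  15   2
162   1  16  11  16  85  85  85  17  82  84  15  17  26  25  25  25  17  16  83  83  84  84  85  86  84  15  15   1
168   2  14  12  87  87  88  87  87  85  85  85  85  83  85  84  85  84  84  84  84  84  86  87  88  87  86  15   0
174   1  15  14 168  88  89  88  88  86  87  87  86  87  86  87  85  85  87  86  84  86  88  88  88  89  87  16   1
180   2  16  15  87  89  88  89  88  86  86  87  85  85  85  86  86  86  86  87  86  86  86  88  89  89  87  16   1
186   2  14  15  16  87  88  88  86  11  10  11  12  12  11  11  12  11  11  12  12  11  87  88  89  89  17  15   1
192   1  15  15  15  16  87  86  11  11  11  11  12  12  11  10  10  10  12  11  11  12  10  86  88  15  12  14   2
198   2  15  15  17  17  13  12  12  10  11  11  11  11  10  11  11  11  11  10  12  12  11  12  16  17  12  16   1
204   2   0  15  16  15  15  20  20  21  19  20  21  21 
[... 1738 characters left out ...]
7  47  46  46  46  46  47  45  46  60  64  74  74  74  74  74
300  77  77  77  77  77  67  62  47  47  47  46  46  46  47  47  48  46  46  47  46  43  60  65  78  77  78  77  77
306  81  80  82  81  82  67  63  26  45  47  46  47  47  47  45  47  46  46  46  47  28  61  66  82  81  82  82  82
312  84  84  84  84  91  68  64  28  27  47  47  46  47  46  46  45  47  46  46  27  26  62  67  92  84  84  84  85
318  94  95  95  94  94  94  65  28  27  27  28  47  47  46  46  46  46  27  27  27  28  63  67  94  94  94  94  94
324  98  96  96  97  97  97  65   1   1   2   1   1   1   1   2   2   3   2   1   1   2  63  98  97  97  97  97  97
puck top plane slope [-0.18635339  0.78146277  0.04809648]
```

```bash
python3 - <<'E'
from h import *
w=np.load('pics/w6.npz');c=dict(arm.get_calibration('wrist'),T=w['T']);d,R,ee=w['d'],w['R'],w['ee']
tool=lambda P:R.T@(P-ee)
X=np.array([tool(at(c,d,(u,v))) for u in range(262,302) for v in range(262,306)])
A=np.c_[X[:,:2],np.ones(len(X))];k=np.linalg.lstsq(A,X[:,2],rcond=None)[0];print('slopes',k,'resid',np.std(A@k-X[:,2]))
zt=ee[2]-k[2]
# puck top edge & ring edge
top=np.array([tool(at(c,d,(u,v)))for u in range(240,330) for v in range(235,330) if abs(at(c,d,(u,v))[2]-zt)<.0025 and abs(tool(at(c,d,(u,v)))[1])<.021])
print('top x',top[:,0].min(),top[:,0].max(),'y at |x|>12 ',[ (top[(abs(top[:,0]-x)<.001),1].min().round(4),top[(abs(top[:,0]-x)<.001),1].max().round(4)) for x in(-.018,-.016,-.014,.014,.016,.018)])
for dy in(-.010,-.005,0,.005,.010):
    xs=[tool(at(c,d,(u,v))) for v in range(200,240) for u in range(240,330)]
    xs=np.array([q for q in xs if abs(q[1]-dy)<.0006 and .0255<ee[2]-q[2]<.030 and q[0]<.035]);print(dy,'fixed ring edge x',xs[:,0].min() if len(xs) else None)
L,Rr=[],[]
for v in range(150,250):
    z=np.array([at(c,d,(u,v))[2] for u in range(190,380)]);us=np.where((z>.008)&(z<.03))[0]+190
    L.append(tool(plane(c,(us[0]-.5,v),.015))[:2]);Rr.append(tool(plane(c,(us[-1]+.5,v),.015))[:2])
for A in(L,Rr):
    f=cv2.fitLine(np.array(A,np.float32),cv2.DIST_HUBER,0,.001,.001).ravel();m=f[1]/f[0];print('edge slope',m,'y at x=0',f[3]-m*f[2])
E
```

```text
slopes [-6.65398511e-01  1.45663237e-04 -4.15728856e-02] resid 0.007133697541912892
top x -0.02068212858182022 0.0202508770204298 y at |x|>12  [(np.float64(-0.0097), np.float64(0.0094)), (np.float64(-0.0131), np.float64(0.0123)), (np.float64(-0.0155), np.float64(0.0142)), (np.float64(-0.0149), np.float64(0.0204)), (np.float64(-0.0134), np.float64(0.0113)), (np.float64(-0.0105), np.float64(0.0093))]
-0.01 fixed ring edge x 0.01669962614264596
-0.005 fixed ring edge x 0.018604825688404162
0 fixed ring edge x 0.019366028486905554
0.005 fixed ring edge x 0.018315654058708823
0.01 fixed ring edge x 0.015807410383509985
edge slope 0.0013094472 y at x=0 -0.041679494
edge slope -0.0007687658 y at x=0 0.041000247
```

>>> {"op": "hand_motion", "data": {
  "deltas": [
    {"jaw": 0.044},
    {"jaw": 0.044},
    {"jaw": 0.044}
  ]
}}

```text
t: 9.8
ee_pos: [0.5607, -0.027, 0.0038]
ee_rot: [[-0.235, 0.972, 0.001], [0.972, 0.235, 0.0], [-0.0, 0.001, -1.0]]
force: [0.6, 1.7, 6.5]
width: 0.0437
grasp_force: 3.4
```

```bash
cat > look.py <<'E'
from h import *
import sys
n=sys.argv[1];s=arm.read_state();c=arm.get_calibration('wrist');p,d=arm.read_camera('wrist');R=np.array(s['ee_rot']);ee=np.array(s['ee_pos'])
cv2.imwrite(f'pics/{n}.png',p[:,:,::-1]);np.savez(f'pics/{n}.npz',p=p,d=d,T=c['T'],ee=ee,R=R)
v,u=np.where(d>0)
K=np.array([[c['fx'],0,c['cx']],[0,c['fy'],c['cy']],[0,0,1]])
x=cv2.undistortPoints(np.c_[u,v].astype(float)[:,None],K,np.array([c['k1'],0,0,0,0]))[:,0]
T=np.array(c['T']);P=T[:3,3]+(np.c_[x,np.ones(len(x))]*d[v,u][:,None])@T[:3,:3].T
np.savez(f'pics/{n}c.npz',P=P,u=u,v=v)
E
python3 look.py w7; cat > top.py <<'E'
from h import *
import sys
n=sys.argv[1];w=np.load(f'pics/{n}.npz');P=np.load(f'pics/{n}c.npz')['P'];q=(P-w['ee'])@w['R']
m=(np.hypot(q[:,0],q[:,1])<.016)&(P[:,2]<.06);a=q[m];A=np.c_[a[:,:2],np.ones(len(a))];k=np.linalg.lstsq(A,P[m,2],rcond=None)[0]
print('puck top z %.4f slopes %.3f %.3f'%(k[2],k[0],k[1]),'resid',np.std(A@k-P[m,2]))
E
python3 top.py w7
```

```text
puck top z 0.0393 slopes -0.005 0.000 resid 0.0005762330597158381
```

Converted, -0.03 m is -1.5, -0.01 m is -0.5.

>>> {"op": "hand_motion", "data": {
  "deltas": [
    {"jaw": 0.055},
    {"jaw": 0.06},
    {"jaw": 0.06},
    {"jaw": 0.06,"trans": [0,0,-0.5]},
    {"jaw": 0.06,"trans": [0,0,-1.5]},
    {"jaw": 0.06,"trans": [0,0,-1.5]},
    {"jaw": 0.06,"trans": [0,0,-1.5]},
    {"jaw": 0.06},
    {"jaw": 0.06},
    {"jaw": 0.06}
  ]
}}

```text
t: 10.68
ee_pos: [0.5596, -0.0269, 0.1035]
ee_rot: [[-0.235, 0.972, -0.0], [0.972, 0.235, 0.0], [0.0, -0.0, -1.0]]
force: [-0.4, 0.5, 0.2]
width: 0.0599
grasp_force: 0.0
```

```bash
python3 look.py w8; python3 - <<'E'
from h import *
w=np.load('pics/w8.npz');P=np.load('pics/w8c.npz')['P'];q=(P-w['ee'])@w['R']
m=(np.hypot(q[:,0],q[:,1])<.03)&(P[:,2]>.034)&(P[:,2]<.044);a=q[m];k=np.linalg.lstsq(np.c_[a[:,:2],np.ones(len(a))],P[m,2],rcond=None)[0]
print('puck top',m.sum(),a.min(0),a.max(0),k)
for nm,lo,hi in(('bar',.079,.1),('keeper',.033,.045),('foot',.022,.03)):
    m=(P[:,2]>lo)&(P[:,2]<hi)&(q[:,0]>.045)&(q[:,0]<.12)&(abs(q[:,1])<.03)
    if m.any():print(nm,m.sum(),q[m].min(0).round(4),q[m].max(0).round(4),np.median(q[m],0).round(4),P[m,2].max().round(4))
print(w['ee'])
E
```

```text
puck top 1743 [-0.02029994 -0.01922332  0.0619672 ] [0.01928865 0.01968641 0.06943545] [-0.01164056  0.00177674  0.03904679]
bar 1247 [ 0.0543 -0.0182  0.0071] [0.1195 0.0206 0.0245] [0.0618 0.0015 0.0169] 0.0965
keeper 191 [ 0.0605 -0.0053  0.0588] [0.1154 0.0082 0.0705] [0.1107 0.0012 0.068 ] 0.0447
foot 169 [ 0.0502 -0.0055  0.0735] [0.1109 0.008  0.0814] [0.0662 0.0014 0.0779] 0.03
[ 0.55963685 -0.02693788  0.10349898]
```

View pics/w8.png

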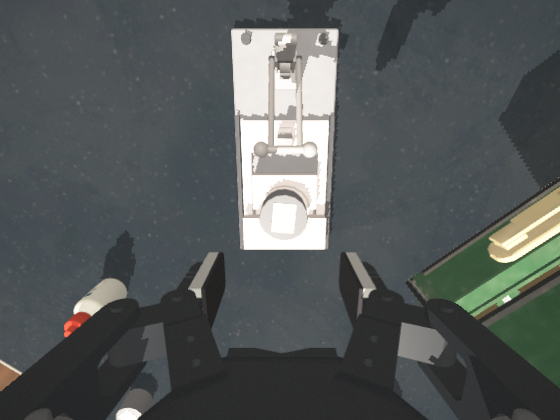

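The puck stands flat in the pocket at (284,217). The crossbar balls are at (261,149) and (310,149), and the keeper is at about (287,130).

```bash
cat > bar.py <<'E'
from h import *
import sys
n=sys.argv[1];w=np.load(f'pics/{n}.npz');P=np.load(f'pics/{n}c.npz')['P'];R,ee=w['R'],w['ee']
o=np.array([0.55963685,-0.02693788,0]);R8=np.load('pics/w8.npz')['R']
H=np.c_[52-1000*((P-o)@R8)[:,0],-1000*((P-o)@R8)[:,1]*-1,1000*P[:,2]]  # holder-like: x, y(tool y), z in mm
t=1000*(R8.T@(ee-o));print('tcp holder x %.1f y %.1f z %.1f'%(52-t[0],t[1],1000*ee[2]))
def rep(nm,m):
    print(nm,m.sum(),*( (np.percentile(H[m],[2,50,98],axis=0).round(1).tolist()) if m.any() else []))
a=sys.argv[2:]
for s in a:
    nm,x0,x1,y0,y1,z0,z1=s.split(',');b=list(map(float,(x0,x1,y0,y1,z0,z1)))
    rep(nm,(H[:,0]>b[0])&(H[:,0]<b[1])&(H[:,1]>b[2])&(H[:,1]<b[3])&(H[:,2]>b[4])&(H[:,2]<b[5]))
E
python3 bar.py w8 ballL,-25,5,-23,-12.5,80,95 ballR,-25,5,13,25,80,95 bar,-25,5,-7,8,80,95 keeptop,-22,5,-8,10,33.5,42 foot,-25,15,-8,10,22,30 pin,-75,-50,-12,12,40,56 lever,-85,-45,-6,7,60,100
```

```text
tcp holder x 52.0 y -0.0 z 103.5
ballL 124 [-11.4, -18.1, 85.0] [-6.9, -14.9, 87.4] [-2.5, -12.6, 89.6]
ballR 179 [-11.4, 13.1, 85.0] [-7.0, 16.5, 87.4] [-2.5, 20.4, 89.2]
bar 211 [-14.1, -6.5, 80.7] [-7.3, -0.4, 85.6] [-4.8, 7.6, 87.3]
keeptop 79 [-12.2, -4.1, 33.8] [-10.2, 1.3, 36.6] [-8.6, 6.7, 38.1]
foot 135 [-18.0, -4.3, 22.1] [-13.5, 1.4, 25.4] [1.7, 7.1, 29.8]
pin 217 [-64.5, -8.9, 41.2] [-60.5, 1.0, 53.0] [-55.4, 11.6, 55.9]
lever 549 [-67.1, -4.6, 60.5] [-62.5, 1.2, 92.4] [-61.4, 6.9, 95.8]
```

Converted, 0.03 m is 1.5, 0.029 m is 1.45.

>>> {"op": "hand_motion", "data": {
  "deltas": [
    {"jaw": 0.06,"trans": [1.5,0.06,0]},
    {"jaw": 0.06,"trans": [1.45,0,0]},
    {"jaw": 0.06},
    {"jaw": 0.06,"trans": [0,0,1]},
    {"jaw": 0.06,"trans": [0,0,1]},
    {"jaw": 0.06,"trans": [0,0,1]},
    {"jaw": 0.06},
    {"jaw": 0.06},
    {"jaw": 0.06},
    {"jaw": 0.06}
  ]
}}

```text
t: 11.57
ee_pos: [0.548, 0.0305, 0.0445]
ee_rot: [[-0.235, 0.972, 0.001], [0.972, 0.235, -0.0], [-0.0, 0.001, -1.0]]
force: [0.5, -0.4, 0.6]
width: 0.0599
grasp_force: 0.0
```

```bash
python3 look.py w9; python3 bar.py w9 bar,-25,5,-7,8,75,95 balls,-25,8,-22,23,78,95
```

```text
tcp holder x -6.5 y 2.2 z 44.5
bar 412 [-22.4, -6.9, 75.6] [-8.6, -1.6, 85.3] [-5.5, 7.8, 87.1]
balls 1503 [-19.4, -16.9, 78.5] [-9.2, 1.2, 85.6] [-4.4, 19.4, 89.1]
```

>>> {"op": "hand_motion", "data": {
  "deltas": [
    {"jaw": 0.03},
    {"jaw": 0.03},
    {"jaw": 0.03},
    {"jaw": 0.03},
    {"jaw": 0.03}
  ]
}}

```text
t: 12.03
ee_pos: [0.5479, 0.0303, 0.044]
ee_rot: [[-0.235, 0.972, 0.001], [0.972, 0.235, -0.001], [-0.001, 0.001, -1.0]]
force: [1.9, -2.0, 1.7]
width: 0.0353
grasp_force: 59.5
```

```bash
python3 look.py w10; python3 bar.py w10 bar,-15,5,-7,8,75,95 balls,-15,8,-22,23,78,95
```

```text
tcp holder x -6.4 y 2.0 z 44.0
bar 351 [-14.0, -6.7, 79.9] [-8.0, -0.4, 84.6] [-5.2, 7.7, 86.2]
balls 1542 [-14.6, -16.5, 79.6] [-8.6, 1.5, 85.2] [1.5, 19.1, 93.8]
```

Converted, 0.01 m is 0.5, 0.006 m is 0.3.

>>> {"op": "hand_motion", "data": {
  "deltas": [
    {"jaw": 0.03,"trans": [0,-0.03,0.3]},
    {"jaw": 0.03,"trans": [-0.05,0,0.5]},
    {"jaw": 0.03,"trans": [-0.125,0,0.5]},
    {"jaw": 0.03,"trans": [-0.1,0,0.5]},
    {"jaw": 0.03},
    {"jaw": 0.03}
  ]
}}

```text
t: 12.58
ee_pos: [0.5485, 0.0254, 0.0064]
ee_rot: [[-0.235, 0.972, 0.0], [0.972, 0.235, 0.001], [0.001, 0.001, -1.0]]
force: [4.4, 1.7, 1.0]
width: 0.0352
grasp_force: 60.7
```

```bash
python3 look.py w11; python3 bar.py w11 bar,-15,8,-6,8,42,55 keep,-20,5,-8,10,33.5,39.5
```

```text
tcp holder x -1.5 y 1.4 z 6.4
bar 324 [-5.9, -5.7, 45.4] [-4.3, 1.0, 48.3] [-1.3, 7.6, 49.7]
keep 201 [-12.5, -4.5, 33.6] [-11.4, 1.5, 36.5] [-9.1, 7.1, 37.9]
```

>>> {"op": "hand_motion", "data": {
  "deltas": [
    {"jaw": 0.03,"trans": [-0.06,0,0.15]},
    {"jaw": 0.03,"trans": [0,0,0.3]},
    {"jaw": 0.03,"trans": [0,0,0.3]},
    {"jaw": 0.03,"trans": [0,0,0.2]},
    {"jaw": 0.03},
    {"jaw": 0.03}
  ]
}}

```text
t: 13.13
ee_pos: [0.5492, 0.024, -0.0066]
ee_rot: [[-0.235, 0.972, 0.003], [0.972, 0.235, -0.001], [-0.001, 0.003, -1.0]]
force: [-15.4, 1.6, 72.8]
width: 0.0354
grasp_force: 99.9
```

```bash
python3 look.py w12; python3 bar.py w12 bar,-8,8,-6,8,25,34 keep,-20,5,-8,10,33.5,39.5
```

```text
tcp holder x 0.1 y 1.8 z -6.6
bar 100 [-2.3, -4.2, 25.1] [-1.0, 1.1, 25.6] [0.4, 6.8, 26.7]
keep 655 [-12.5, -7.4, 33.9] [-5.7, 1.2, 37.8] [-1.6, 9.4, 39.4]
```

The grip is too deep: the solid fingertips reach about 10 mm lower than they look and rest on the holder. I'll raise the bar, regrasp it nearer the tips, and go down again.

>>> {"op": "hand_motion", "data": {
  "deltas": [
    {"jaw": 0.03,"trans": [0,0,-0.3]},
    {"jaw": 0.03,"trans": [0,0,-0.35]},
    {"jaw": 0.03,"trans": [0,0,-0.3]},
    {"jaw": 0.03},
    {"jaw": 0.03}
  ]
}}

```text
t: 13.6
ee_pos: [0.5487, 0.0237, 0.0073]
ee_rot: [[-0.235, 0.972, 0.001], [0.972, 0.235, -0.0], [-0.001, 0.001, -1.0]]
force: [6.3, 1.4, 0.5]
width: 0.0356
grasp_force: 63.3
```

>>> {"op": "hand_motion", "data": {
  "deltas": [
    {"jaw": 0.05},
    {"jaw": 0.05},
    {"jaw": 0.05,"trans": [0,0,-0.25]},
    {"jaw": 0.05,"trans": [0,0,-0.25]},
    {"jaw": 0.05},
    {"jaw": 0.05}
  ]
}}

```text
t: 14.1
ee_pos: [0.5484, 0.0239, 0.0179]
ee_rot: [[-0.235, 0.972, 0.0], [0.972, 0.235, -0.0], [-0.0, 0.0, -1.0]]
force: [0.7, 0.6, -0.4]
width: 0.0502
grasp_force: 0.0
```

```bash
python3 look.py w13; python3 bar.py w13 bar,-15,8,-6,8,42,55 balls,-15,8,-22,23,42,60
```

```text
tcp holder x -0.1 y 1.0 z 17.9
bar 304 [-11.6, -5.9, 50.4] [-4.2, 0.5, 52.8] [-1.1, 7.9, 54.3]
balls 1303 [-14.3, -16.9, 50.4] [-5.1, 1.5, 53.1] [-0.5, 19.6, 56.1]
```

Converted, 0.002 m is 0.1, -0.0025 m is -0.125.

>>> {"op": "hand_motion", "data": {
  "deltas": [
    {"jaw": 0.05,"trans": [0.1,0,-0.125]},
    {"jaw": 0.05},
    {"jaw": 0.03},
    {"jaw": 0.03},
    {"jaw": 0.03},
    {"jaw": 0.03}
  ]
}}

```text
t: 14.65
ee_pos: [0.5485, 0.0261, 0.0203]
ee_rot: [[-0.235, 0.972, 0.001], [0.972, 0.235, 0.0], [-0.0, 0.001, -1.0]]
force: [4.0, 1.6, 0.4]
width: 0.0349
grasp_force: 59.7
```

```bash
python3 look.py w14; python3 bar.py w14 bar,-15,8,-6,8,42,57 keep,-20,5,-8,10,33.5,39.5
```

```text
tcp holder x -2.1 y 1.6 z 20.3
bar 293 [-10.8, -5.9, 48.9] [-4.5, 0.7, 51.7] [-1.5, 7.7, 53.2]
keep 170 [-12.5, -4.3, 33.6] [-11.2, 1.2, 36.5] [-9.0, 7.1, 38.1]
```

>>> {"op": "hand_motion", "data": {
  "deltas": [
    {"jaw": 0.03,"trans": [-0.075,-0.015,0.3]},
    {"jaw": 0.03,"trans": [0,0,0.3]},
    {"jaw": 0.03,"trans": [0,0,0.25]},
    {"jaw": 0.03,"trans": [0,0,0.15]},
    {"jaw": 0.03},
    {"jaw": 0.03}
  ]
}}

```text
t: 15.2
ee_pos: [0.5482, 0.0243, -0.0004]
ee_rot: [[-0.235, 0.972, 0.0], [0.972, 0.235, -0.0], [-0.0, 0.0, -1.0]]
force: [5.0, 1.4, 2.0]
width: 0.035
grasp_force: 60.7
```

```bash
python3 look.py w15; python3 bar.py w15 bar,-8,8,-6,8,26,40 keep,-20,5,-8,10,33.5,42
```

```text
tcp holder x -0.5 y 0.9 z -0.4
bar 279 [-5.6, -5.9, 29.6] [-3.7, 1.0, 32.2] [-0.8, 7.5, 33.5]
keep 415 [-19.6, -7.8, 33.5] [-11.5, 0.5, 36.0] [-5.2, 9.8, 38.0]
```

>>> {"op": "hand_motion", "data": {
  "deltas": [
    {"jaw": 0.03,"trans": [0,-0.015,0.175]},
    {"jaw": 0.03},
    {"jaw": 0.03,"trans": [0.1,0,0]},
    {"jaw": 0.03,"trans": [0.1,0,0]},
    {"jaw": 0.03,"trans": [0.05,0,0]},
    {"jaw": 0.03},
    {"jaw": 0.03}
  ]
}}

```text
t: 15.83
ee_pos: [0.5478, 0.0278, -0.0025]
ee_rot: [[-0.234, 0.972, 0.003], [0.972, 0.234, -0.003], [-0.003, 0.002, -1.0]]
force: [1.6, -4.3, 14.6]
width: 0.035
grasp_force: 60.9
```

```bash
python3 look.py w16; python3 bar.py w16 bar,-11,8,-6,8,25,34 keep,-20,5,-6,8,34.5,42 wire,-40,-12,-13,14,24,60
```

```text
tcp holder x -4.0 y 1.4 z -2.5
bar 218 [-10.9, -5.6, 25.3] [-9.0, 1.4, 29.6] [-4.4, 7.9, 30.9]
keep 200 [-18.0, -4.3, 34.6] [-16.7, 1.3, 36.6] [-14.6, 7.0, 38.0]
wire 1433 [-39.2, -10.7, 25.1] [-19.8, 0.9, 34.2] [-12.4, 12.1, 39.4]
```

>>> {"op": "hand_motion", "data": {
  "deltas": [
    {"jaw": 0.03,"trans": [0,0,-0.075]},
    {"jaw": 0.03},
    {"jaw": 0.03}
  ]
}}

```text
t: 16.13
ee_pos: [0.5475, 0.0283, -0.0019]
ee_rot: [[-0.234, 0.972, 0.002], [0.972, 0.234, -0.002], [-0.002, 0.001, -1.0]]
force: [4.6, -2.3, 4.1]
width: 0.0353
grasp_force: 60.3
```

```bash
python3 look.py w17; python3 bar.py w17 bar,-11,8,-6,8,25,34 keep,-20,5,-6,8,34.5,42 jawL,20,110,-30,-26,22,30 jawR,20,110,28,31,22,30;python3 bar.py w15 jawL,20,110,-30,-26,22,30 jawR,20,110,28,31,22,30 keep,-20,5,-6,8,34.5,42
```

```text
tcp holder x -4.5 y 1.1 z -1.9
bar 164 [-10.5, -5.8, 25.0] [-2.3, 0.7, 25.8] [0.2, 7.7, 30.5]
keep 193 [-13.3, -4.6, 34.7] [-12.1, 1.1, 36.6] [-10.0, 6.9, 38.2]
jawL 0
jawR 0
tcp holder x -0.5 y 0.9 z -0.4
jawL 0
jawR 0
keep 216 [-17.1, -5.8, 34.6] [-11.1, 1.0, 36.5] [-8.7, 7.2, 38.0]
```

Converted, -0.04 m is -2, -0.035 m is -1.75.

>>> {"op": "hand_motion", "data": {
  "deltas": [
    {"jaw": 0.03,"trans": [0.075,0,0]},
    {"jaw": 0.03},
    {"jaw": 0.03},
    {"jaw": 0.045},
    {"jaw": 0.05},
    {"jaw": 0.05},
    {"jaw": 0.05,"trans": [0,0,-0.2]},
    {"jaw": 0.05,"trans": [0,0,-0.5]},
    {"jaw": 0.05,"trans": [0,0,-1.75]},
    {"jaw": 0.05,"trans": [0,0,-2]},
    {"jaw": 0.05},
    {"jaw": 0.05},
    {"jaw": 0.05}
  ]
}}

```text
t: 17.27
ee_pos: [0.5459, 0.0307, 0.0876]
ee_rot: [[-0.235, 0.972, 0.0], [0.972, 0.235, -0.0], [-0.0, 0.0, -1.0]]
force: [0.8, -0.2, -0.6]
width: 0.0502
grasp_force: 0.0
```

```bash
python3 look.py w18; python3 bar.py w18 bar,-12,5,-5,7,26.5,34 keep,-20,5,-6,8,34.5,42 balls,-20,5,-24,26,25,40 pin,-90,-50,8,13,30,60 leverlo,-100,-45,-4,6,40,60 levermid,-100,-45,-4,6,60,80 levertip,-110,-45,-4,6,80,100
```

```text
tcp holder x -7.2 y 0.2 z 87.6
bar 10 [-11.7, -4.8, 26.5] [-7.2, -3.7, 27.0] [-2.1, 4.5, 31.4]
keep 75 [-14.6, -3.9, 34.7] [-13.2, 1.5, 36.8] [-11.1, 6.9, 38.1]
balls 633 [-18.9, -16.6, 25.2] [-12.8, 1.6, 31.5] [-2.5, 19.7, 37.5]
pin 235 [-78.3, 8.2, 32.1] [-63.9, 10.1, 45.3] [-50.6, 12.2, 54.8]
leverlo 210 [-80.5, -3.9, 46.7] [-76.1, 1.1, 53.7] [-72.0, 5.9, 59.8]
levermid 429 [-93.8, -3.7, 60.3] [-87.9, 1.0, 70.9] [-80.5, 5.9, 79.7]
levertip 228 [-99.6, -4.0, 80.2] [-96.5, 0.8, 83.7] [-93.8, 5.7, 85.6]
```

```bash
python3 bar.py w18 ballL,-25,8,-24,-13,24,40 ballR,-25,8,15,25,24,40 barmid,-14,2,-5,7,25,34.4 foot,-3,6,-4,6,18,34; python3 - <<'E'
from h import *
w=np.load('pics/w18.npz')
c=dict(arm.get_calibration('wrist'),T=w['T']);o=np.array([0.55963685,-0.02693788,0]);R8=np.load('pics/w8.npz')['R']
uv=proj(c,o+R8@[.060,.0012,0]+[0,0,.03]).astype(int);print(uv)
x,y=uv;cv2.imwrite('pics/c18.png',cv2.resize(w['p'][max(0,y-150):y+60,x-100:x+100,::-1],None,fx=2.8,fy=2.8,interpolation=2))
E
```

```text
tcp holder x -7.2 y 0.2 z 87.6
ballL 67 [-15.3, -18.4, 28.3] [-11.6, -15.1, 32.2] [-7.1, -13.4, 34.3]
ballR 77 [-15.3, 15.1, 27.7] [-11.9, 17.4, 31.9] [-6.7, 20.7, 34.0]
barmid 87 [-12.9, -4.8, 25.1] [-4.4, 0.8, 25.8] [-1.6, 6.6, 31.3]
foot 24 [-2.8, -3.3, 24.3] [-2.3, 1.2, 25.4] [-1.3, 5.8, 26.8]
[283 218]
```

View pics/c18.png

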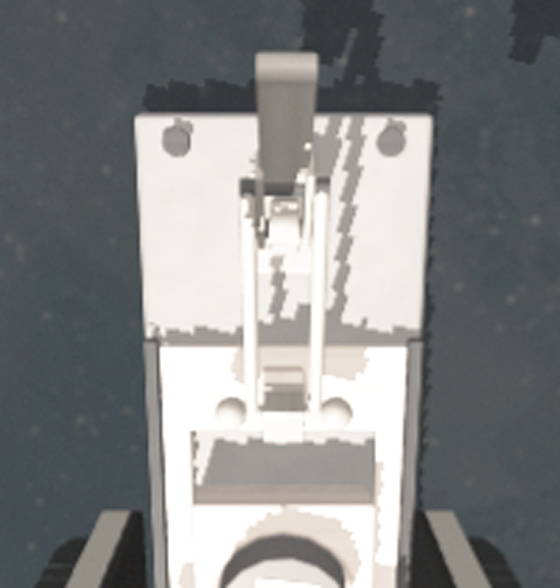

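The crop shows both balls behind the keeper at about (232,412) and (335,412), with the wires straddling it and the lever leaning back. The bar is hooked; next is the lever, with the fingers shut.

The rows are not in the units I measure in: shifts go in units of 20 mm. I convert before sending: 0.0275 m is 1.375, 0.016 m is 0.8.

>>> {"op": "hand_motion", "data": {
  "deltas": [
    {"jaw": 0,"trans": [1.375,0.025,0]},
    {"jaw": 0,"trans": [1.375,0.025,0]},
    {"jaw": 0},
    {"jaw": 0},
    {"jaw": 0},
    {"jaw": 0,"trans": [0,0,0.8]},
    {"jaw": 0,"trans": [0,0,0.8]},
    {"jaw": 0},
    {"jaw": 0},
    {"jaw": 0}
  ]
}}

```text
t: 18.15
ee_pos: [0.5344, 0.0838, 0.0555]
ee_rot: [[-0.234, 0.972, 0.0], [0.972, 0.234, -0.0], [-0.0, -0.0, -1.0]]
force: [0.2, -0.4, -0.4]
width: -0.0003
grasp_force: 0.0
```

```bash
python3 look.py w19; python3 bar.py w19 lever,-110,-70,-3,5,50,90 fing,-75,-45,-3,5,60,90
```

```text
tcp holder x -61.5 y 1.4 z 55.5
lever 571 [-100.3, -2.8, 53.3] [-89.0, 1.1, 82.2] [-73.7, 4.9, 89.4]
fing 121 [-74.5, -2.9, 81.4] [-74.1, 1.0, 85.7] [-73.6, 4.6, 89.7]
```

Converted, 0.008 m is 0.4, 0.006 m is 0.3.

>>> {"op": "hand_motion", "data": {
  "deltas": [
    {"jaw": 0,"trans": [0,0,0.3]},
    {"jaw": 0,"trans": [0.4,0,0]},
    {"jaw": 0,"trans": [0.4,0,0.05]},
    {"jaw": 0,"trans": [0.25,0,0.15]},
    {"jaw": 0,"trans": [0.25,0,0.15]},
    {"jaw": 0},
    {"jaw": 0}
  ]
}}

```text
t: 18.78
ee_pos: [0.5276, 0.1102, 0.0419]
ee_rot: [[-0.236, 0.972, -0.001], [0.972, 0.236, 0.0], [0.0, -0.0, -1.0]]
force: [-0.6, 0.2, 0.3]
width: 0.0004
grasp_force: 0.0
```

```bash
python3 look.py w20; python3 bar.py w20 lever,-122,-75,-3,5,50,90 fing,-95,-65,-3,5,55,90
```

```text
tcp holder x -88.8 y 1.1 z 41.9
lever 698 [-113.5, -2.9, 63.2] [-101.7, 1.1, 72.1] [-100.0, 4.8, 89.2]
fing 0
```

Converted, 0.005 m is 0.25, 0.004 m is 0.2.

>>> {"op": "hand_motion", "data": {
  "deltas": [
    {"jaw": 0,"trans": [0.2,0,0.25]},
    {"jaw": 0,"trans": [0.175,0,0.25]},
    {"jaw": 0,"trans": [0.185,0,0.3]},
    {"jaw": 0,"trans": [0.18,0,0.315]},
    {"jaw": 0},
    {"jaw": 0}
  ]
}}

```text
t: 19.33
ee_pos: [0.5238, 0.1243, 0.0191]
ee_rot: [[-0.235, 0.972, -0.002], [0.972, 0.235, 0.0], [0.0, -0.001, -1.0]]
force: [-0.3, -0.9, 0.4]
width: 0.0003
grasp_force: 0.0
```

>>> {"op": "hand_motion", "data": {
  "deltas": [
    {"jaw": 0,"trans": [0.2,0,0.15]},
    {"jaw": 0,"trans": [0.22,0,0.25]},
    {"jaw": 0},
    {"jaw": 0}
  ]
}}

```text
t: 19.67
ee_pos: [0.5221, 0.1325, 0.0115]
ee_rot: [[-0.235, 0.972, -0.001], [0.972, 0.235, 0.0], [0.0, -0.001, -1.0]]
force: [-0.1, -0.5, -0.9]
width: -0.0002
grasp_force: 0.0
```

```bash
python3 look.py w21; python3 bar.py w21 lever,-130,-110,-3,5,10,60 tipfar,-130,-122,-3,5,10,60 fing,-130,-100,-3,5,32,60; python3 - <<'E'
from h import *
c=arm.get_calibration('top');p,d=arm.read_camera('top');o=np.array([0.55963685,-0.02693788,0]);R8=np.load('pics/w8.npz')['R']
# depth map of holder along its axis from top view, holder x grid
for y in(-.015,-.009,0.001,.011,.017):
    row=[]
    for x in range(-130,60,5):
        P=o+R8@[(52-x)/1000,y,0];uv=proj(c,[P[0],P[1],.03]);row.append('%3d'%round(1000*at(c,d,uv)[2]))
    print(y,' '.join(row))
E
```

```text
tcp holder x -111.8 y 1.0 z 11.5
lever 542 [-127.6, -2.7, 30.1] [-124.3, 1.1, 44.3] [-122.5, 4.8, 59.5]
tipfar 542 [-127.6, -2.7, 30.1] [-124.3, 1.1, 44.3] [-122.5, 4.8, 59.5]
fing 475 [-126.8, -2.7, 32.2] [-124.3, 1.0, 46.3] [-122.9, 4.8, 59.6]
-0.015 471 339 191 186 176  -1   2  -2  -1   9  12   7   8   6   8  10  12  13   9   9  11  16  11  34  28  18   9  12  10   9  23  29  24  23  37  36  38  36
-0.009 475 367 362 362 353 185 175   0   0  12  30  27  30  30  30  31  30  28  28  32  35  31  29  31  17  15   9  13   9   9  26  26  25  36  41  35  35  36
0.001 480 404 396 383 363 287 281 186  31  10  32   7  12  33  38  28  15   8  11  10   7  16  27  32  26  20  11   8   9  13  28  29  24  37  37  38  38  39
0.011 483 459 398 386 374 276 245 206 170  11  32  11  32  13  30  29  31  31  14  29  28  33  29  32  15  12   6  10   8  11  26  29  23  38  40  35  40  40
0.017 482 477 448 389 371 296 259 207 185  10  10  10  12  12  12  14  10   8  10   9   7  18  15  33  32  14   9  11  14   7  29  28  26  26 1090  41  35  39
```

Converted, 0.001 m is 0.05, 0.003 m is 0.15.

>>> {"op": "hand_motion", "data": {
  "deltas": [
    {"jaw": 0,"trans": [0.05,0,0.15]},
    {"jaw": 0,"trans": [0,0,0.1]},
    {"jaw": 0},
    {"jaw": 0}
  ]
}}

```text
t: 20.1
ee_pos: [0.5221, 0.1331, 0.0066]
ee_rot: [[-0.235, 0.972, -0.0], [0.972, 0.235, 0.0], [0.0, -0.0, -1.0]]
force: [1.0, -0.5, 0.2]
width: 0.0002
grasp_force: 0.0
```

>>> {"op": "hand_motion", "data": {
  "deltas": [
    {"jaw": 0,"trans": [0,0,0.1]},
    {"jaw": 0,"trans": [0,0,0.1]},
    {"jaw": 0},
    {"jaw": 0}
  ]
}}

```text
t: 20.43
ee_pos: [0.5222, 0.1331, 0.0026]
ee_rot: [[-0.235, 0.972, -0.0], [0.972, 0.235, -0.0], [0.0, -0.0, -1.0]]
force: [0.6, 0.8, -0.5]
width: -0.0002
grasp_force: 0.0
```

Converted, 0.002 m is 0.1.

>>> {"op": "hand_motion", "data": {
  "deltas": [
    {"jaw": 0,"trans": [0,0,0.1]},
    {"jaw": 0,"trans": [0,0,0.1]},
    {"jaw": 0},
    {"jaw": 0}
  ]
}}

```text
t: 20.77
ee_pos: [0.5228, 0.1331, 0.0005]
ee_rot: [[-0.235, 0.972, 0.002], [0.972, 0.235, -0.0], [-0.001, 0.001, -1.0]]
force: [-6.4, -1.7, 23.4]
width: 0.0002
grasp_force: 11.9
```

>>> {"op": "hand_motion", "data": {
  "deltas": [
    {"jaw": 0,"trans": [0,0,0.1]},
    {"jaw": 0,"trans": [0,0,0.1]},
    {"jaw": 0},
    {"jaw": 0}
  ]
}}

```text
t: 21.1
ee_pos: [0.5233, 0.1331, -0.0007]
ee_rot: [[-0.235, 0.972, 0.003], [0.972, 0.235, -0.0], [-0.001, 0.003, -1.0]]
force: [-17.7, -1.3, 61.8]
width: 0.0001
grasp_force: 30.2
```

>>> {"op": "hand_motion", "data": {
  "deltas": [
    {"jaw": 0,"trans": [0,0,-0.25]},
    {"jaw": 0,"trans": [0,0,-1]},
    {"jaw": 0,"trans": [0,0,-2]},
    {"jaw": 0,"trans": [-2,0,-2]},
    {"jaw": 0,"trans": [-2,0,0]},
    {"jaw": 0},
    {"jaw": 0},
    {"jaw": 0}
  ]
}}

```text
t: 21.77
ee_pos: [0.5381, 0.0657, 0.0888]
ee_rot: [[-0.234, 0.972, -0.001], [0.972, 0.234, 0.0], [0.001, -0.001, -1.0]]
force: [-0.4, 1.5, -0.4]
width: 0.0001
grasp_force: 0.0
```

```bash
python3 look.py w22; python3 bar.py w22 leverA,-80,-75,-3,5,10,60 leverB,-100,-95,-3,5,8,60 leverC,-120,-115,-3,5,8,60 ballL,-25,8,-24,-13,24,40 ballR,-25,8,15,25,24,40 keep,-25,5,-4,6,35,42 puck,30,80,-22,24,36,45 ringJaw,60,85,-10,10,22,33.5
```

```text
tcp holder x -43.1 y 0.8 z 88.8
leverA 37 [-77.3, -2.8, 10.7] [-76.1, 0.5, 13.5] [-75.0, 4.7, 15.1]
leverB 60 [-99.4, -2.6, 23.0] [-97.5, 0.9, 24.8] [-95.6, 4.4, 25.8]
leverC 70 [-119.9, -2.5, 19.0] [-117.8, 0.9, 20.4] [-115.6, 4.4, 21.7]
ballL 61 [-21.2, -17.7, 29.3] [-18.4, -15.2, 32.5] [-13.5, -13.4, 34.6]
ballR 73 [-21.3, 15.2, 28.8] [-18.4, 17.6, 32.7] [-13.8, 20.4, 34.8]
keep 0
puck 145 [53.4, -3.9, 38.3] [61.4, 0.5, 39.5] [69.5, 4.0, 40.7]
ringJaw 3 [79.3, -4.2, 27.1] [79.5, -3.3, 27.3] [79.8, 3.9, 27.5]
```

Converted, -0.04 m is -2, -0.03 m is -1.5.

>>> {"op": "hand_motion", "data": {
  "deltas": [
    {"jaw": 0,"trans": [-2,0,-1]},
    {"jaw": 0,"trans": [-2,0,-1]},
    {"jaw": 0,"trans": [-1.5,0,0]},
    {"jaw": 0},
    {"jaw": 0},
    {"jaw": 0}
  ]
}}

```text
t: 22.32
ee_pos: [0.5624, -0.0348, 0.1257]
ee_rot: [[-0.235, 0.972, -0.002], [0.972, 0.235, 0.001], [0.001, -0.002, -1.0]]
force: [-0.6, 0.6, -0.2]
width: 0.0001
grasp_force: 0.0
```

```bash
python3 look.py w23; python3 bar.py w23 ballL,-30,8,-24,-13,24,40 ballR,-30,8,15,25,24,40 keep,-30,5,-4,6,34,42 puck,25,80,-22,24,36,45 ringJaw,60,95,-10,10,24,33.5 ringFix,0,50,-10,10,24,31; echo open; python3 bar.py w8 ringJaw,60,95,-10,10,24,33.5 ringFix,0,50,-10,10,24,31 puck,25,80,-22,24,36,45
```

```text
tcp holder x 60.3 y 0.8 z 125.7
ballL 63 [-20.8, -18.3, 29.9] [-16.2, -14.8, 32.7] [-12.1, -13.0, 35.1]
ballR 70 [-21.1, 15.4, 29.5] [-16.2, 17.4, 32.9] [-12.2, 20.8, 35.2]
keep 53 [-20.1, -3.8, 34.6] [-18.5, 0.4, 36.8] [-16.9, 5.3, 38.2]
puck 1513 [31.1, -16.3, 37.6] [48.8, 1.3, 39.2] [66.7, 19.0, 40.5]
ringJaw 169 [71.3, -9.9, 25.8] [76.1, -1.4, 27.0] [79.7, 9.1, 28.4]
ringFix 290 [19.6, -9.5, 24.6] [25.1, -0.5, 26.9] [31.7, 9.5, 29.9]
open
tcp holder x 52.0 y -0.0 z 103.5
ringJaw 225 [75.9, -10.0, 25.9] [80.8, -0.2, 27.1] [85.7, 9.6, 28.5]
ringFix 367 [1.6, -9.4, 24.6] [25.1, -0.2, 27.0] [34.7, 9.8, 30.2]
puck 1724 [34.4, -16.9, 37.5] [51.7, 0.6, 39.1] [69.9, 18.0, 40.5]
```

```bash
python3 -c "
from bench import arm
print(arm.hand_in())"
```

```text
the job is handed in; nothing more can be done
None
```

I handed the job in at about 22 s of robot time. On the last depth readings the 40 mm puck is flat in the pocket, the crossbar is hooked about 2 mm from its seat, the lever is fully down and the jaw has closed about 6 mm. `hand_in` returned no verdict. Three fingertip presses of 50–73 N, under the 120 N wrist limit, are worth knowing about: the 40 N limit is stated for the arm and gripper body. I did not re-measure the bystanders at the end.

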